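Lock out the barrel polisher and drive out its stuck pins

TASK

Make the barrel polisher safe by turning its red isolator handle to off and then swinging the lockout hasp fully out. Next set the orange catch tray flat in its yellow seat at the foot of the pin chute, take the drift punch and drive every stuck pin out of its lug from the plain end (never pull or push a stuck pin with the fingers), so that all the pins end up in the tray. Finally lay the punch back in its cradle and stand the tray with the pins on its black mat, without disturbing the other things on the table.

Things in the scene. Friction and masses are not known exactly. Their poses are not given: they have to be found in the camera images.
- bed: Fixed drive bed: four grey lugs in a row along its y, holes at y = -72, -24, 24, 72 mm (lugs 1 to 4). Origin on the table under the row's middle; x = direction to drive the pins, roughly away from the robot. Each lug: x -20 to 20 mm, 34 mm wide, 98 mm high; a 13 mm square through hole along x, pin axis at 80 mm height. Green base 18 mm high, x -42 to 8, y -125 to 125 mm, 56 mm high at its ends.
- outline (a point): Centre, at table height, of the yellow tray seat: an outline 100 x 210 mm (long side along the bed's y), 100 mm from the bed's origin along its x, with fixed yellow stops 10 mm high 5 mm beyond its far side and 15 mm beyond its ends. Axes as the bed's. A smooth 200 mm wide chute slopes from the lugs (x 20 mm, 68 mm high) to a lip at x 44 mm, 42 mm high, upright in front.
- pin1_center (a point): Pin 1, stuck in lug 1 (may be absent: hole empty). Steel, 12 mm diameter, 45 mm long with its 18 mm copper-coloured head (last 6 mm, +x end); 47 g. Point at mid-length on the axis; x runs to the head. At first the plain end is 3 mm inside the lug's robot-side face, the head 2 mm clear of the far face. Friction holds it (10 to 20 N) until pushed about 40 mm; it then drops out.
- pin2_center (a point): Pin 2, stuck in lug 2 (may be absent: hole empty). Steel, 12 mm diameter, 45 mm long with its 18 mm copper-coloured head (last 6 mm, +x end); 47 g. Point at mid-length on the axis; x runs to the head. At first the plain end is 3 mm inside the lug's robot-side face, the head 2 mm clear of the far face. Friction holds it (10 to 20 N) until pushed about 40 mm; it then drops out.
- pin3_center (a point): Pin 3, stuck in lug 3 (may be absent: hole empty). Steel, 12 mm diameter, 45 mm long with its 18 mm copper-coloured head (last 6 mm, +x end); 47 g. Point at mid-length on the axis; x runs to the head. At first the plain end is 3 mm inside the lug's robot-side face, the head 2 mm clear of the far face. Friction holds it (10 to 20 N) until pushed about 40 mm; it then drops out.
- pin4_center (a point): Pin 4, stuck in lug 4 (may be absent: hole empty). Steel, 12 mm diameter, 45 mm long with its 18 mm copper-coloured head (last 6 mm, +x end); 47 g. Point at mid-length on the axis; x runs to the head. At first the plain end is 3 mm inside the lug's robot-side face, the head 2 mm clear of the far face. Friction holds it (10 to 20 N) until pushed about 40 mm; it then drops out.
- handle (a joint): Isolator handle, rad: 0 = on (white pointer at the green dot), 1.3 = off (pointer at the red dot, end stop). Grows anticlockwise seen from above; stays where it is left; about 0.12 N m to turn.
- handle_grip (a point): On the handle's vertical axis, 92 mm above the table, in the red bar of the handle: 68 mm long (along this point's x), 14 mm wide, from 70 to 102 mm above the table. The point turns with the handle; its x axis lies along the bar.
- hasp (a joint): Lockout hasp, rad: 0 = folded in over the isolator box, 1.5 = fully out over the edge (end stop). Grows anticlockwise from above; stays where it is left; about 0.05 N m to turn.
- hasp_post (a point): Yellow upright post at the free end of the hasp, 14 mm diameter, from 62 to 96 mm above the table; the point is on its axis at 82 mm. 55 mm from the hasp's hinge.
- isolator: Fixed grey isolator box, 110 x 150 x 60 mm (x, y, z), origin at the centre of its underside on the table. In its frame the handle's axis is at (0, 30) mm, the hasp's vertical hinge axis at (35, -50) mm; the hasp points to -x when folded in (0) and to -y when out.
- punch_center (a point): Drift punch: blue square handle 90 x 16 x 16 mm with a steel shank of 7 mm diameter and 55 mm length on its +x end. Point at the middle of the handle, on the axis; the tip is 100 mm from it along +x. 170 g. It starts lying level in the cradle.
- cradle: Fixed wooden cradle, origin on the table under its centre; x along the punch (shank to +x). Base 110 x 64 mm, 10 mm high; two notched blocks at x = -36 and 36 mm (10 mm thick, 44 mm wide, 45 mm high), notches 22 mm wide with floors 35 mm above the table. The fingers fit between the blocks.
- cradle_rest (a point): Where the middle of the punch's handle belongs when lying in the cradle: 43 mm above the table. Axes as the cradle's.
- tray: Loose orange catch tray, 100 x 210 mm (x, y), walls 14 mm high and 4 mm thick, floor 4 mm; origin at the centre of its underside; 280 g. From its middle rises an orange grip plate, 60 mm along x, 12 mm thick (along y), up to 69 mm above the underside.
- tray_grip (a point): In the tray's grip plate, above the tray's centre, 55 mm above its underside. Axes as the tray's.
- mat: Fixed black rubber mat 130 x 240 x 4 mm (x, y, z), origin at the centre of its underside on the table; the tray starts on it with its long side along the mat's.
- ringcone: bystander: white ring cone, 52 mm wide, 65 mm high; origin at its underside
- bowl: bystander: blue bowl, 80 mm wide, 35 mm high; origin at its underside
- polish: bystander: jar of polish, 52 mm wide, 90 mm high; origin at its underside
- bangle: bystander: silver bangle, 68 mm wide, 16 mm high; origin at its underside
- giftbox: bystander: paper gift box 70 x 90 x 35 mm; origin at its underside
Mind the look-alikes: they are no part of the job. What is meant by the part that bears punch_center is not white, and is the smaller of those in its own colour.

How it is judged:
On the way, in this order (a step that is already met when the one before it is completed fails the run):
1. the isolator handle is turned to off (value of joint handle above 1.2 rad), for 0.2 s.
2. the lockout hasp is swung fully out (value of joint handle above 1.2 rad and value of joint hasp above 1.25 rad), for 0.2 s.
3. the catch tray stands flat in its yellow seat (all of step 2 and horizontal distance between tray and outline below 0.03 m and height (world z) of tray below 0.01 m and angle between the y axis of tray and the y axis of bed, either way round below 0.25 rad), for 0.2 s.
4. every pin is out of its lug and in the tray (all of step 2 and x of pin1_center in the frame of tray between -0.05 and 0.05 m and y of pin1_center in the frame of tray between -0.105 and 0.105 m and z of pin1_center in the frame of tray between 0 and 0.05 m and height (world z) of each of pin1_center, pin2_center, pin3_center, pin4_center below 0.06 m and x of pin2_center in the frame of tray between -0.05 and 0.05 m and y of pin2_center in the frame of tray between -0.105 and 0.105 m and z of pin2_center in the frame of tray between 0 and 0.05 m and x of pin3_center in the frame of tray between -0.05 and 0.05 m and y of pin3_center in the frame of tray between -0.105 and 0.105 m and z of pin3_center in the frame of tray between 0 and 0.05 m and x of pin4_center in the frame of tray between -0.05 and 0.05 m and y of pin4_center in the frame of tray between -0.105 and 0.105 m and z of pin4_center in the frame of tray between 0 and 0.05 m), for 0.2 s.
At the end, for the whole second after the job is handed in: Handle at off (over 1.2 rad), hasp out (over 1.25 rad), every pin lying in the tray, the punch lying in its cradle (within 15 mm and 0.15 rad), the tray flat on its mat (centre within 45 mm of the mat's centre, within 0.35 rad of its direction), all at rest and released (all of step 4 and distance between punch_center and cradle_rest below 0.015 m and angle between the x axis of punch_center and the x axis of cradle, either way round below 0.15 rad and horizontal distance between tray and mat below 0.045 m and height (world z) of tray between 0 and 0.01 m and angle between tray's own z axis and vertical below 0.05 rad and angle between the y axis of tray and the y axis of mat, either way round below 0.35 rad and linear speed of each of tray, punch below 0.02 m/s); the robot touches nothing.
It fails at once if the hasp is swung out while the handle is not at off (value of joint hasp above 0.5 rad and value of joint handle below 1.1 rad).
It fails at once if a pin is driven while the polisher is not locked out (value of joint hasp below 1.1 rad and x of any of pin1_center, pin2_center, pin3_center, pin4_center in the frame of bed above 0.018 m).
It fails at once if a pin still in its lug is handled with the fingers ((contact force between the fingers and pin1 above 0.5 N and x of pin1_center in the frame of bed between -0.03 and 0.038 m and y of pin1_center in the frame of bed between -0.08 and -0.064 m and height (world z) of pin1_center between 0.072 and 0.088 m) or (contact force between the fingers and pin2 above 0.5 N and x of pin2_center in the frame of bed between -0.03 and 0.038 m and y of pin2_center in the frame of bed between -0.032 and -0.016 m and height (world z) of pin2_center between 0.072 and 0.088 m) or (contact force between the fingers and pin3 above 0.5 N and x of pin3_center in the frame of bed between -0.03 and 0.038 m and y of pin3_center in the frame of bed between 0.016 and 0.032 m and height (world z) of pin3_center between 0.072 and 0.088 m) or (contact force between the fingers and pin4 above 0.5 N and x of pin4_center in the frame of bed between -0.03 and 0.038 m and y of pin4_center in the frame of bed between 0.064 and 0.08 m and height (world z) of pin4_center between 0.072 and 0.088 m)).
It fails at once if a bystander is knocked more than 30 mm aside (distance of any of ringcone, bowl, polish, bangle, giftbox from where it was at the start of the episode above 0.03 m).
Of pin1, pin2, pin3, pin4 only 2 to 4 are there at a start; the rules pass over those that are not, and their reading is None.
At some moment in a run one of tray may be knocked a few centimetres aside while the robot is not near it.
It also fails if it takes over 210 s, if anything falls off the work surface, if the arm or the gripper's body presses on something with over 40 N, if the wrist force passes 120 N, or if a joint passes its speed limit or range.

ROBOT

A 6-joint arm with a two-finger parallel gripper is mounted at the origin on the work surface. World frame = base frame: x ahead of the robot, y to its left, z up, the work surface at z = 0. Lengths are in m, angles in rad, forces in N, time in s.
With the tool pointing down it reaches from about 0.3 to 0.775 m from the base axis. Payload 14.6 kg.
Tool frame: the origin (TCP) lies midway between the tips of the shut fingers; the grasp point (between the pads) lies 19 mm behind it (grasp_offset is the distance from the TCP to the grasp point, in m); z points along the fingers, y is the line along which they close (so a half turn about z gives the same grasp; the last joint's range is limited). The gripper opens to 94 mm and grips with 3 to 60 N. Pads are 16 mm wide; open, the fingers measure 119 mm over their backs; the gripper's body (75 mm by 177 mm) begins 78 mm behind the grasp point.
Start: joints at [-1.21, 0.3, 1.521, -0, 1.321, -0.067], TCP at [0.228, -0.5, 0.205] pointing down, gripper open.
Joint ranges: [-3.03, 3.03], [-0.79, 2.21], [0.23, 2.52], [-1.04, 4.18], [0, 3.07], [-2.55, 2.55]. Speed limits (rad/s): [2.22, 2.22, 2.57, 3.14, 3.14, 3.14].

INTERFACE

Orientations are given as [roll, pitch, yaw] about the fixed x, y, z axes, in that order (R = Rz(yaw) Ry(pitch) Rx(roll)).
In Python, from station import * gives the robot as it stands. The module is installed in compiled form; this text tells all that it offers.
- The arm moves only by the tool send_rows, never from a script. Its argument "rows" is a list of rows, each an object of numbers: "dx", "dy", "dz": the shift along the tool's x, y, z in mm; "roll": the turn about the tool's z in degrees; "jaw": the closure, from -1 (fully open) to 1 (shut). In form: [{"dx": .., "dy": .., "dz": .., "roll": .., "jaw": ..}, ...]. A call has 1 to 12 rows; each row shifts and turns the commanded pose from where the row before left it, along the tool's axes as they then stand; what a row does not reach is not made up. A row lasts 1/12 s, in which the tool goes at most 41.7 mm and 7.16 degrees, less where a joint would pass 70% of its speed; a pose out of reach is approached as far as the arm can. A call is refused whole if a number of a shift passes 41.7 or a number of a turn 7.16, either way. A call with a gripper value outside its range is refused whole. The fingers move at their own pace and stop on an object; "force" is the grip in N (left out, the last holds). Time passes only in rows, so rows that do not move let the fingers close. It gives the time, the measured TCP pose, the force, the opening and the grip force at its end, in the units of the state.
- get_obs(): the state, without advancing time (a new reading comes with each control period).
- camera(name): name is "side" or "top"; returns a dict with "frame" (384x512x3 uint8, red, green, blue), "z_map" (384x512 float32, m along the optical axis (not along the pixel's ray), 0 where there is no reading), "camera_matrix" (3x3 intrinsics, pixels), "rvec" (rotation vector, rad) and "tvec" (3), from world to camera coordinates, as OpenCV has them. Camera axes: x right, y down, z forward; pixel columns grow to the right and rows downward; lengths in m; the calibration is good to about 2 mm. A picture is of the moment at which its call begins.
- hand_in(): hands the job in; it is judged then, once.
The state is a dict: "time_s": time; "qpos": joint angles; "joint_vel": joint speeds; "tau": joint torques, N m; "ee_pos": TCP position; "eef_rot": TCP orientation; "force": force on the tool from outside, world axes, zero at the start; "moment": the same for the moment, N m; "grip_width": finger opening in m; "grip_force": force on a finger pad.
Only numpy, scipy, OpenCV 4.12 (cv2) and the standard library are available. Lean on these libraries where they do the work, as an engineer would, in place of code of your own. Each camera call takes 0.05 s, during which the arm holds its last target. There are 200 camera calls.

## Working session

There is one attempt and no reset: what is moved stays moved. The work goes in short steps, Python scripts to look and compute and a tool call to move; the robot and the scene stay as the last step left them, time stands still between calls to the robot, and variables do not carry over. Pictures are saved under pics/ and viewed, at most 14 in all, crops included, and the job is handed in when it is done.

Besides the shell and the picture viewer there is one more tool, called after "Call:" as name(argument=value, ...), one argument or row to a line, values as JSON. send_rows: Moves the arm, as the interface text tells. Its arguments: {"type":"object","properties":{"rows":{"type":"array"},"force":{"type":"number"}},"required":["rows"]}

```bash
mkdir -p pics; python3 - <<'E'
from station import *
import cv2,numpy as np
o=get_obs();print(o)
for n in("top","side"):
    c=camera(n);cv2.imwrite(f"pics/{n}0.png",cv2.resize(c["frame"][:,:,::-1],(768,576)))
    np.savez(f"{n}0.npz",**c)
    R=cv2.Rodrigues(np.array(c["rvec"]))[0];print(n,-R.T@np.array(c["tvec"]).ravel(),R[2],c["camera_matrix"][0][0])
E
```

```text
{'time_s': 0.0, 'qpos': array([-1.20959491e+00,  3.00486096e-01,  1.52158517e+00, -1.76284709e-05,
        1.32072314e+00, -6.65852776e-02]), 'joint_vel': array([-5.22275992e-04, -2.12594177e-03,  4.71201796e-04, -9.71356991e-04,
        5.41102188e-07, -8.13518410e-04]), 'tau': array([-1.49367293e-03, -5.31812990e+01, -3.52732301e+01,  7.07569672e-02,
        2.44608679e-02, -8.87944020e-05]), 'ee_pos': array([ 0.22807613, -0.50018245,  0.20487638]), 'eef_rot': array([-3.14039242e+00, -6.29231495e-05,  4.27791029e-01]), 'force': array([ 0.07726895,  0.04360312, -0.20666532]), 'moment': array([0.02753312, 0.00200012, 0.01508574]), 'grip_force': 0.0, 'grip_width': 0.09420746138334932}
top [0.34827639 0.02199946 1.15128836] [ 0.1479895  -0.03259878 -0.98845153] 362.15399991262694
side [0.19317539 0.96928976 1.04656155] [ 0.24914812 -0.69074422 -0.67882078] 491.3907790824803
```

View pics/top0.png

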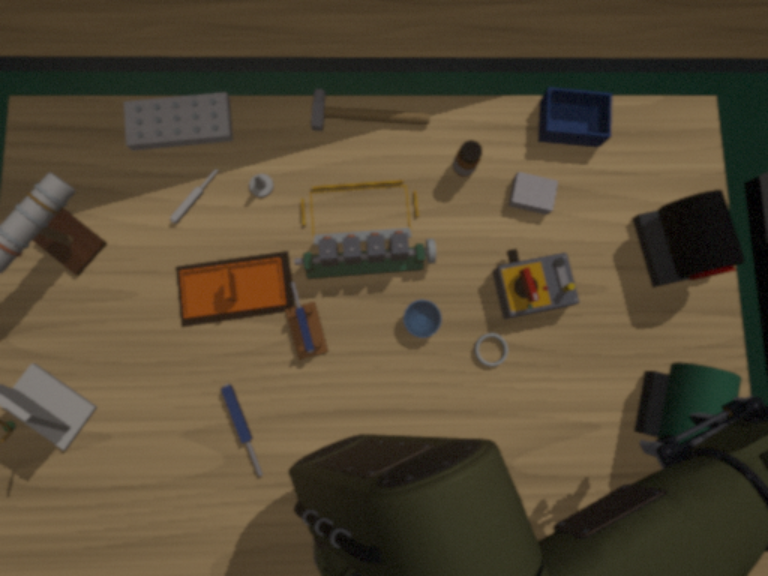

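View pics/side0.png

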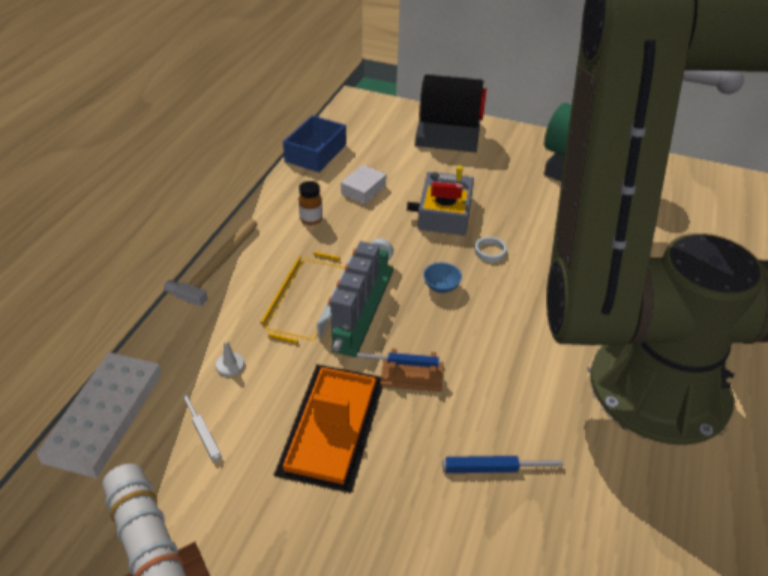

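Top view (2x scale): isolator at (537,285) with red handle, bed at (365,250), yellow seat at (358,208), tray on mat at (235,290), cradle with the small blue punch at (306,330). The larger blue look-alike lies at (240,430).

```bash
cat > h.py <<'E'
import cv2,numpy as np
def cloud(c):
    K=np.array(c["camera_matrix"]);R=cv2.Rodrigues(np.array(c["rvec"]))[0];t=np.array(c["tvec"]).ravel()
    z=c["z_map"];v,u=np.mgrid[:384,:512]
    P=np.stack([(u-K[0,2])/K[0,0]*z,(v-K[1,2])/K[1,1]*z,z],-1)
    W=(P-t)@R; W[z==0]=np.nan
    return W
def hsv(c): return cv2.cvtColor(np.ascontiguousarray(c["frame"]),cv2.COLOR_RGB2HSV)
def box(W,m,lab=""):
    p=W[m]; p=p[~np.isnan(p[:,0])]
    if len(p)<4: print(lab,"few",len(p));return
    r=cv2.minAreaRect((p[:,:2]*1000).astype(np.float32))
    print(lab,len(p),"c",np.round(r[0],1),"size",np.round(r[1],1),"ang",round(r[2],1),"mean",np.round(p.mean(0)*1000,1),"z",np.round(np.percentile(p[:,2],[5,50,95])*1000,1));return r
def roi(u0,v0,u1,v1):  # in 2x pixels
    m=np.zeros((384,512),bool);s=1.5;m[int(v0/s):int(v1/s),int(u0/s):int(u1/s)]=1;return m
E
python3 - <<'E'
from h import *
c=dict(np.load("top0.npz"));W=cloud(c);H=hsv(c);h,s,v=H[...,0],H[...,1],H[...,2];z=W[...,2]
A=roi(480,240,590,325)
box(W,A&(z>.052)&(z<.066),"iso top")
red=A&((h<6)|(h>172))&(s>150)&(v>60);box(W,red,"handle");box(W,A&(z>.085)&red,"handle hi")
box(W,A&(z>.08)&(h>18)&(h<35)&(s>100),"post"); box(W,A&(z>.062)&(z<.11)&~red,"iso hi")
B=roi(300,220,425,275);box(W,B&(z>.09)&(z<.105),"lugs")
Y=roi(295,170,425,235)&(h>18)&(h<32)&(s>150);box(W,Y&(z<.02),"seat");box(W,Y&(z>.005)&(z<.02),"stops")
T=roi(170,245,300,330);org=T&(h<15)&(s>180)&(v>60);box(W,org&(z<.03),"tray");box(W,org&(z>.055),"plate")
box(W,T&(v<50)&(z<.02),"mat")
C=roi(280,275,335,365);blue=C&(h>100)&(h<130)&(s>100);box(W,blue,"punch");box(W,blue&(z>.046),"punchhi")
box(W,C&(z>.004)&(z<.02),"cradlebase");box(W,C&(z>.038)&(z<.047)&(h<20),"blocks");box(W,C&(z>.03)&~blue&(s<90),"shank")
box(W,roi(400,295,445,340)&(z>.02),"bowl");box(W,roi(470,330,510,370)&(z>.008),"bangle")
box(W,roi(245,170,275,200)&(z>.008),"cone");box(W,roi(505,165,560,215)&(z>.025),"gift");box(W,roi(450,135,485,180)&(z>.07),"polish")
f=c["frame"][:,:,::-1]; a=f[180:225,315:400]; 
s_=dict(np.load("side0.npz"))["frame"][:,:,::-1]
a=cv2.resize(a,None,fx=8,fy=8,interpolation=2);b=cv2.resize(s_[150:240,200:275],None,fx=6,fy=6,interpolation=2)
b=np.clip(b.astype(int)*1.3,0,255).astype(np.uint8)
cv2.imwrite("pics/crop1.png",cv2.convertScaleAbs(a,alpha=1.5));cv2.imwrite("pics/crop2.png",b)
E
```

```text
iso top 1339 c [ 510.  -336.9] size [110. 151.] ang 10.5 mean [ 508.2 -336.8   60.3] z [56.4 60.4 64.2]
handle 66 c [ 503.9 -306.7] size [56.9 11.7] ang 15.0 mean [ 506.7 -304.9  101. ] z [ 95.9 101.6 104.5]
handle hi 66 c [ 503.9 -306.7] size [56.9 11.7] ang 15.0 mean [ 506.7 -304.9  101. ] z [ 95.9 101.6 104.5]
post 26 c [ 498.8 -390.4] size [12.8 12.6] ang 64.3 mean [ 498.7 -389.2   92.5] z [81.6 94.5 98.4]
iso hi 597 c [ 509.5 -336.6] size [104.3 145.2] ang 10.2 mean [ 510.6 -332.1   71.6] z [ 62.2  65.6 101.4]
lugs 636 c [587.2  20.6] size [ 46.8 177.7] ang 3.6 mean [584.   20.8  98.7] z [ 94.4  98.8 102.5]
seat 330 c [702.   32.3] size [ 97.9 254.9] ang 7.5 mean [726.   33.1   6.2] z [-1.2  6.5 13.3]
stops 183 c [703.8  30.2] size [ 83.5 249.9] ang 4.2 mean [727.1  33.5  10.2] z [ 5.7 10.5 14.4]
tray 2103 c [518.1 299.4] size [107.2 218.4] ang 7.1 mean [516.  298.2  10.6] z [ 5.2  9.8 19.6]
plate 104 c [516.1 295.2] size [59.3 12.5] ang 6.6 mean [515.4 293.9  71.3] z [57.3 73.4 76.6]
mat 356 c [515.5 293.1] size [123.3 232.7] ang 7.6 mean [493.9 255.9   5.2] z [1.8 5.2 8.7]
pun
[... 285 characters left out ...]
 16.6]
blocks 66 c [450.5 148.5] size [144.1  43.5] ang 14.9 mean [446.9 146.7  44.5] z [39.4 45.1 46.7]
shank 122 c [449.6 149.7] size [147.2  19.3] ang 15.0 mean [446.8 146.9  48.8] z [43.5 49.2 53.2]
bowl 223 c [ 444.5 -100.4] size [75.4 74.7] ang 88.6 mean [ 446.5 -101.9   30.6] z [21.3 31.9 38. ]
bangle 138 c [ 379.9 -244.2] size [65.5 65.7] ang 88.2 mean [ 379.3 -244.    15.1] z [ 9.7 15.5 19.1]
cone 159 c [741.4 241.6] size [48.8 45.4] ang 2.0 mean [738.2 240.3  18.9] z [ 8.5 11.8 51.7]
gift 602 c [ 715.5 -349.8] size [91.2 70.7] ang 75.8 mean [ 714.8 -348.4   34.9] z [30.9 34.8 39.1]
polish 193 c [ 785.  -203.6] size [44.6 45.5] ang 20.9 mean [ 782.6 -202.5   89.2] z [80.9 90.3 93.2]
```

View pics/crop1.png

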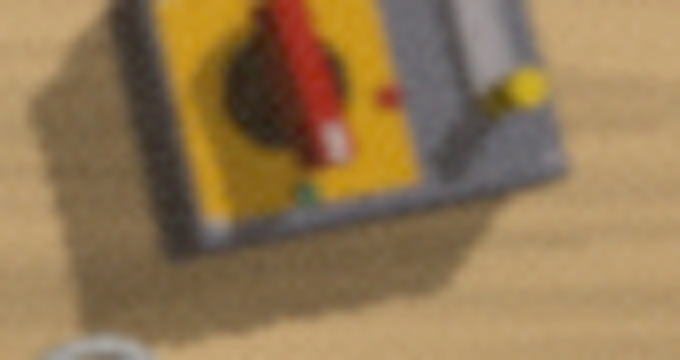

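View pics/crop2.png

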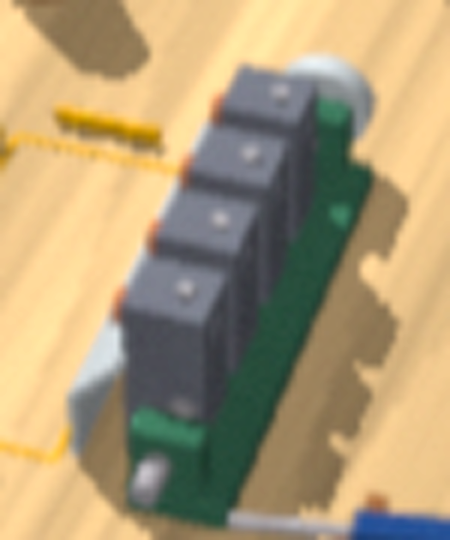

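All four copper heads are visible, so four pins. Measurements fit the given sizes (isolator, lugs, plate). Moving over the handle.

Call:
send_rows(
  rows=[
    {"roll": 4.75,"jaw": 0.1},
    {"roll": 4.75,"jaw": 0.1},
    {"dx": 35.2,"dy": -12.8,"jaw": 0.1},
    {"dx": 35.2,"dy": -12.8,"jaw": 0.1},
    {"dx": 35.2,"dy": -12.8,"jaw": 0.1},
    {"dx": 35.2,"dy": -12.8,"jaw": 0.1},
    {"dx": 35.2,"dy": -12.8,"jaw": 0.1},
    {"dx": 35.2,"dy": -12.8,"jaw": 0.1},
    {"dx": 35.2,"dy": -12.8,"jaw": 0.1},
    {"dx": 35.2,"dy": -12.8,"jaw": 0.1},
    {"dx": 35.2,"dy": -12.8,"jaw": 0.1},
    {"jaw": 0.1},
  ],
  force=40,
)

```text
invalid input at $.rows[0]: expected keys dx, dy, dz, roll, jaw
```

```bash
cat > g.py <<'E'
# usage: go(x,y,z,yawdeg) -> tool-frame totals from the current pose (turn first, then shift), mm/deg
from station import *
import numpy as np
def go(x,y,z,yaw,o=None):
    o=o or get_obs();p=o["ee_pos"]*1000;cy=np.degrees(o["eef_rot"][2])
    r=(cy-yaw+180)%360-180;a=np.radians(yaw);d=np.array([x,y,z])-p
    dx=d[0]*np.cos(a)+d[1]*np.sin(a);dy=d[0]*np.sin(a)-d[1]*np.cos(a)
    print("t",round(o["time_s"],2),"p",p.round(1),"yaw",round(cy,2),"q6",round(np.degrees(o["qpos"][5])),"w",round(o["grip_width"]*1000,1),"F",o["force"].round(1),"\n roll",round(r,2),"dx",round(dx,1),"dy",round(dy,1),"dz",round(-d[2],1))
E
python3 -c "
from g import *
go(504.2,-307,75,15)"
```

```text
t 0.1 p [ 228.1 -500.2  204.9] yaw 24.51 q6 -4 w 94.0 F [ 0.3 -0.  -0.1] 
 roll 9.51 dx 316.7 dy -115.2 dz 129.9
```

All keys are needed in each row.

Call:
send_rows(
  rows=[
    {"dx": 0,"dy": 0,"dz": 0,"roll": 4.75,"jaw": 0.1},
    {"dx": 0,"dy": 0,"dz": 0,"roll": 4.75,"jaw": 0.1},
    {"dx": 35.2,"dy": -12.8,"dz": 0,"roll": 0,"jaw": 0.1},
    {"dx": 35.2,"dy": -12.8,"dz": 0,"roll": 0,"jaw": 0.1},
    {"dx": 35.2,"dy": -12.8,"dz": 0,"roll": 0,"jaw": 0.1},
    {"dx": 35.2,"dy": -12.8,"dz": 0,"roll": 0,"jaw": 0.1},
    {"dx": 35.2,"dy": -12.8,"dz": 0,"roll": 0,"jaw": 0.1},
    {"dx": 35.2,"dy": -12.8,"dz": 0,"roll": 0,"jaw": 0.1},
    {"dx": 35.2,"dy": -12.8,"dz": 0,"roll": 0,"jaw": 0.1},
    {"dx": 35.2,"dy": -12.8,"dz": 0,"roll": 0,"jaw": 0.1},
    {"dx": 35.2,"dy": -12.8,"dz": 0,"roll": 0,"jaw": 0.1},
    {"dx": 0,"dy": 0,"dz": 0,"roll": 0,"jaw": 0.1},
  ],
  force=40,
)

```text
time_s: 1.1
ee_pos: [0.5081, -0.3032, 0.2048]
eef_rot: [-3.14, -0.0, 0.266]
force: [-0.7, 0.5, -0.9]
grip_width: 0.0425
grip_force: 0.0
```

```bash
python3 -c "
from g import *
go(504.2,-307,75,15)"
```

```text
t 1.1 p [ 508.1 -303.2  204.8] yaw 15.26 q6 40 w 42.5 F [-0.7  0.5 -0.9] 
 roll 0.26 dx -4.7 dy 2.6 dz 129.8
```

Call:
send_rows(
  rows=[
    {"dx": 0,"dy": 0,"dz": 26,"roll": 0,"jaw": 0.1},
    {"dx": 0,"dy": 0,"dz": 26,"roll": 0,"jaw": 0.1},
    {"dx": 0,"dy": 0,"dz": 26,"roll": 0,"jaw": 0.1},
    {"dx": 0,"dy": 0,"dz": 26,"roll": 0,"jaw": 0.1},
    {"dx": 0,"dy": 0,"dz": 26,"roll": 0,"jaw": 0.1},
    {"dx": 0,"dy": 0,"dz": 0,"roll": 0,"jaw": 0.1},
    {"dx": 0,"dy": 0,"dz": 0,"roll": 0,"jaw": 1},
    {"dx": 0,"dy": 0,"dz": 0,"roll": 0,"jaw": 1},
    {"dx": 0,"dy": 0,"dz": 0,"roll": 0,"jaw": 1},
    {"dx": 0,"dy": 0,"dz": 0,"roll": 0,"jaw": 1},
    {"dx": 0,"dy": 0,"dz": 0,"roll": 0,"jaw": 1},
    {"dx": 0,"dy": 0,"dz": 0,"roll": 0,"jaw": 1},
  ],
)

```text
time_s: 2.1
ee_pos: [0.5049, -0.3091, 0.0762]
eef_rot: [3.137, -0.002, 0.261]
force: [5.1, -13.8, -5.4]
grip_width: 0.0136
grip_force: 40.0
```

```bash
python3 -c "
from g import *
go(504.2,-307,75,15)"
```

```text
t 2.1 p [ 504.9 -309.1   76.2] yaw 14.98 q6 40 w 13.6 F [  5.1 -13.8  -5.4] 
 roll -0.02 dx -0.1 dy -2.2 dz 1.2
```

Call:
send_rows(
  rows=[
    {"dx": 0,"dy": 2,"dz": 0,"roll": 0,"jaw": 1},
    {"dx": 0,"dy": 0,"dz": 0,"roll": -6.8,"jaw": 1},
    {"dx": 0,"dy": 0,"dz": 0,"roll": -6.8,"jaw": 1},
    {"dx": 0,"dy": 0,"dz": 0,"roll": -6.8,"jaw": 1},
    {"dx": 0,"dy": 0,"dz": 0,"roll": -6.8,"jaw": 1},
    {"dx": 0,"dy": 0,"dz": 0,"roll": -6.8,"jaw": 1},
    {"dx": 0,"dy": 0,"dz": 0,"roll": -6.8,"jaw": 1},
    {"dx": 0,"dy": 0,"dz": 0,"roll": -6.8,"jaw": 1},
    {"dx": 0,"dy": 0,"dz": 0,"roll": -6.8,"jaw": 1},
    {"dx": 0,"dy": 0,"dz": 0,"roll": -6.8,"jaw": 1},
    {"dx": 0,"dy": 0,"dz": 0,"roll": -6.8,"jaw": 1},
    {"dx": 0,"dy": 0,"dz": 0,"roll": -6.8,"jaw": 1},
  ],
)

```text
time_s: 3.1
ee_pos: [0.5043, -0.3086, 0.0761]
eef_rot: [-3.14, -0.001, 1.573]
force: [-6.7, 3.9, 7.1]
grip_width: 0.0142
grip_force: 42.6
```

Call:
send_rows(
  rows=[
    {"dx": 0,"dy": 0,"dz": 0,"roll": 0,"jaw": 1},
    {"dx": 0,"dy": 0,"dz": 0,"roll": 0,"jaw": 1},
    {"dx": 0,"dy": 0,"dz": 0,"roll": 0,"jaw": 1},
  ],
)

```text
time_s: 3.35
ee_pos: [0.5043, -0.3087, 0.0761]
eef_rot: [-3.14, -0.001, 1.566]
force: [-5.6, 4.3, 6.8]
grip_width: 0.0144
grip_force: 42.2
```

Call:
send_rows(
  rows=[
    {"dx": 0,"dy": 0,"dz": 0,"roll": 0,"jaw": 0.1},
    {"dx": 0,"dy": 0,"dz": 0,"roll": 0,"jaw": 0.1},
    {"dx": 0,"dy": 0,"dz": 0,"roll": 0,"jaw": 0.1},
    {"dx": 0,"dy": 0,"dz": 0,"roll": 0,"jaw": 0.1},
    {"dx": 0,"dy": 0,"dz": -25,"roll": 0,"jaw": 0.1},
    {"dx": 0,"dy": 0,"dz": -25,"roll": 0,"jaw": 0.1},
    {"dx": 0,"dy": 0,"dz": 0,"roll": 0,"jaw": 0.1},
    {"dx": 0,"dy": 0,"dz": 0,"roll": 0,"jaw": 0.1},
  ],
)

```text
time_s: 4.02
ee_pos: [0.5053, -0.3094, 0.1265]
eef_rot: [3.14, 0.001, 1.568]
force: [-0.3, -0.1, 0.2]
grip_width: 0.0421
grip_force: 0.0
```

```bash
python3 -c "
from g import *
go(499.2,-390,70,10.5)"
```

```text
t 4.02 p [ 505.3 -309.4  126.5] yaw 89.81 q6 -35 w 42.1 F [-0.3 -0.1  0.2] 
 roll 79.31 dx -20.7 dy 78.2 dz 56.5
```

Call:
send_rows(
  rows=[
    {"dx": 0,"dy": 0,"dz": 0,"roll": 6.61,"jaw": 0.36},
    {"dx": 0,"dy": 0,"dz": 0,"roll": 6.61,"jaw": 0.36},
    {"dx": 0,"dy": 0,"dz": 0,"roll": 6.61,"jaw": 0.36},
    {"dx": 0,"dy": 0,"dz": 0,"roll": 6.61,"jaw": 0.36},
    {"dx": 0,"dy": 0,"dz": 0,"roll": 6.61,"jaw": 0.36},
    {"dx": 0,"dy": 0,"dz": 0,"roll": 6.61,"jaw": 0.36},
    {"dx": 0,"dy": 0,"dz": 0,"roll": 6.61,"jaw": 0.36},
    {"dx": 0,"dy": 0,"dz": 0,"roll": 6.61,"jaw": 0.36},
    {"dx": 0,"dy": 0,"dz": 0,"roll": 6.61,"jaw": 0.36},
    {"dx": 0,"dy": 0,"dz": 0,"roll": 6.61,"jaw": 0.36},
    {"dx": 0,"dy": 0,"dz": 0,"roll": 6.61,"jaw": 0.36},
    {"dx": 0,"dy": 0,"dz": 0,"roll": 6.61,"jaw": 0.36},
  ],
)

```text
time_s: 5.02
ee_pos: [0.5044, -0.3087, 0.124]
eef_rot: [-3.14, 0.001, 0.177]
force: [-0.2, 0.1, -0.2]
grip_width: 0.0301
grip_force: 0.0
```

Call:
send_rows(
  rows=[
    {"dx": -5.2,"dy": 19.5,"dz": 0,"roll": 0,"jaw": 0.36},
    {"dx": -5.2,"dy": 19.5,"dz": 0,"roll": 0,"jaw": 0.36},
    {"dx": -5.2,"dy": 19.5,"dz": 0,"roll": 0,"jaw": 0.36},
    {"dx": -5.1,"dy": 19.7,"dz": 0,"roll": 0,"jaw": 0.36},
    {"dx": 0,"dy": 0,"dz": 0,"roll": 0,"jaw": 0.36},
    {"dx": 0,"dy": 0,"dz": 0,"roll": 0,"jaw": 0.36},
  ],
)

```text
time_s: 5.52
ee_pos: [0.4981, -0.3899, 0.1239]
eef_rot: [-3.14, 0.001, 0.182]
force: [0.2, -0.1, 0.5]
grip_width: 0.0299
grip_force: 0.0
```

```bash
python3 -c "
from g import *
go(499.2,-390,70,10.5)
from h import *
c=camera('side');W=cloud(c);H=hsv(c);h,s,v=H[...,0],H[...,1],H[...,2]
A=roi(400,160,490,240)
box(W,A&((h<6)|(h>172))&(s>150)&(W[...,2]>.08),'handle')
cv2.imwrite('pics/s1.png',cv2.resize(c['frame'][90:170,250:350,::-1],None,fx=6,fy=6))"
```

```text
t 5.52 p [ 498.1 -389.9  123.9] yaw 10.42 q6 38 w 29.9 F [ 0.2 -0.1  0.5] 
 roll -0.08 dx 1.1 dy 0.3 dz 53.9
handle 84 c [ 500.9 -303.6] size [66.1 14.7] ang 81.1 mean [ 501.  -297.8   94.8] z [ 81.7  97.2 105. ]
```

View pics/s1.png

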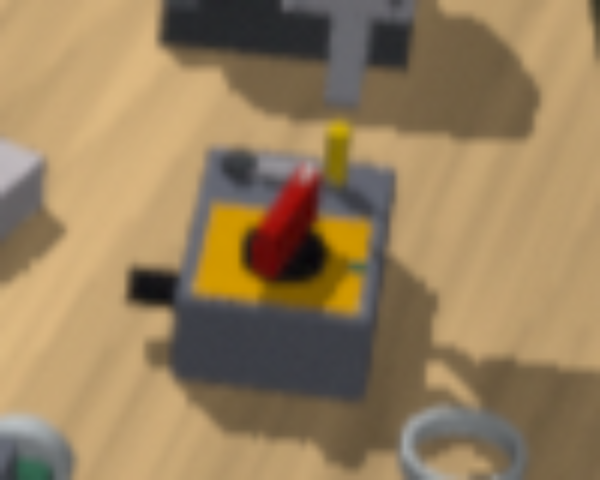

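The handle now points at the red-dot side (pointer at (308,175)); the fingers hang above the yellow post at (338,150). Gripping the post and swinging it.

Call:
send_rows(
  rows=[
    {"dx": 0,"dy": 0,"dz": 17.5,"roll": 0,"jaw": 0.36},
    {"dx": 0,"dy": 0,"dz": 17.5,"roll": 0,"jaw": 0.36},
    {"dx": 0,"dy": 0,"dz": 17,"roll": 0,"jaw": 0.36},
    {"dx": 0,"dy": 0,"dz": 0,"roll": 0,"jaw": 0.36},
    {"dx": 0,"dy": 0,"dz": 0,"roll": 0,"jaw": 1},
    {"dx": 0,"dy": 0,"dz": 0,"roll": 0,"jaw": 1},
    {"dx": 0,"dy": 0,"dz": 0,"roll": 0,"jaw": 1},
    {"dx": 0,"dy": 0,"dz": 0,"roll": 0,"jaw": 1},
  ],
  force=15,
)

```text
time_s: 6.23
ee_pos: [0.4995, -0.3914, 0.0748]
eef_rot: [3.137, -0.002, 0.183]
force: [4.3, -11.7, -4.4]
grip_width: 0.0132
grip_force: 15.0
```

Call:
send_rows(
  rows=[
    {"dx": 0.4,"dy": 6.8,"dz": 0,"roll": -7.1,"jaw": 1},
    {"dx": 0.4,"dy": 6.8,"dz": 0,"roll": -7.1,"jaw": 1},
    {"dx": 0.4,"dy": 6.8,"dz": 0,"roll": -7.1,"jaw": 1},
    {"dx": 0.4,"dy": 6.8,"dz": 0,"roll": -7.1,"jaw": 1},
    {"dx": 0.4,"dy": 6.8,"dz": 0,"roll": -7.1,"jaw": 1},
    {"dx": 0.4,"dy": 6.8,"dz": 0,"roll": -7.1,"jaw": 1},
    {"dx": 0.4,"dy": 6.8,"dz": 0,"roll": -7.1,"jaw": 1},
    {"dx": 0.4,"dy": 6.8,"dz": 0,"roll": -7.1,"jaw": 1},
    {"dx": 0.4,"dy": 6.8,"dz": 0,"roll": -7.1,"jaw": 1},
    {"dx": 0.4,"dy": 6.8,"dz": 0,"roll": -7.1,"jaw": 1},
    {"dx": 0.4,"dy": 6.8,"dz": 0,"roll": -7.1,"jaw": 1},
    {"dx": 0.4,"dy": 6.8,"dz": 0,"roll": -7.1,"jaw": 1},
  ],
)

```text
time_s: 7.23
ee_pos: [0.5583, -0.4359, 0.0748]
eef_rot: [3.141, 0.003, 1.676]
force: [-0.5, -4.7, -1.1]
grip_width: 0.0136
grip_force: 15.0
```

Call:
send_rows(
  rows=[
    {"dx": 0,"dy": 0,"dz": 0,"roll": 0,"jaw": 1},
    {"dx": 0,"dy": 0,"dz": 0,"roll": 0,"jaw": 1},
    {"dx": 0,"dy": 0,"dz": 0,"roll": 0,"jaw": 1},
  ],
)

```text
time_s: 7.48
ee_pos: [0.5585, -0.4359, 0.0748]
eef_rot: [3.14, 0.003, 1.67]
force: [1.0, -7.3, -3.0]
grip_width: 0.0137
grip_force: 15.0
```

```bash
python3 -c "
from g import *
go(553.5,-379.7,71,96.5)"
```

```text
t 7.48 p [ 558.5 -435.9   74.8] yaw 95.68 q6 -47 w 13.7 F [ 1.  -7.3 -3. ] 
 roll -0.82 dx 56.4 dy 1.4 dz 3.8
```

Call:
send_rows(
  rows=[
    {"dx": 0,"dy": 0,"dz": 0,"roll": 0,"jaw": 0.3},
    {"dx": 0,"dy": 0,"dz": 0,"roll": 0,"jaw": 0.3},
    {"dx": 0,"dy": 0,"dz": 0,"roll": 0,"jaw": 0.3},
    {"dx": 0,"dy": 0,"dz": -32,"roll": 0,"jaw": 0.3},
    {"dx": 0,"dy": 0,"dz": -32,"roll": 0,"jaw": 0.3},
    {"dx": 0,"dy": 0,"dz": -32,"roll": 0,"jaw": 0},
    {"dx": 0,"dy": 0,"dz": -32,"roll": 0,"jaw": 0},
    {"dx": 0,"dy": 0,"dz": 0,"roll": 0,"jaw": 0},
  ],
)

```text
time_s: 8.15
ee_pos: [0.5596, -0.4356, 0.2097]
eef_rot: [3.134, 0.007, 1.67]
force: [1.1, 0.4, 0.9]
grip_width: 0.0464
grip_force: 0.0
```

```bash
python3 -c "
from g import *
from h import *
go(516,295,203,7)
for n in('top0','side0'):
    c=dict(np.load(n+'.npz'));W=cloud(c);H=hsv(c);h,s,v=H[...,0],H[...,1],H[...,2];z=W[...,2]
    B=roi(300,170,430,290) if n=='top0' else roi(250,220,400,360)
    Y=B&(h>18)&(h<32)&(s>120)
    a=np.radians(4);t=W-np.array([.586,.0206,0]);bx=t[...,0]*np.cos(a)+t[...,1]*np.sin(a);by=-t[...,0]*np.sin(a)+t[...,1]*np.cos(a)
    box(W,Y&(z>.004)&(bx>.14)&(abs(by)<.11),n+' far stop')
    box(W,Y&(z>.004)&(by>.11),' +y stop');box(W,Y&(z>.004)&(by<-.11),' -y stop')
    box(W,B&(z>.0955)&(z<.104)&(abs(bx)<.03),' lugs')
    L=B&(z>.094)&(z<.103)&(s<90)&(abs(bx)<.04)
    print(np.percentile(bx[L],[1,99])*1000,np.percentile(by[L],[.5,99.5])*1000)
    for d in (.08,.11): 
        m=B&(z>.094)&(z<.103);
    g=W[L];k,b0=np.polyfit(g[:,1],g[:,0],1);print('slope deg',np.degrees(np.arctan(-k)))
"
```

```text
t 8.15 p [ 559.6 -435.6  209.7] yaw 95.7 q6 -47 w 46.4 F [1.1 0.4 0.9] 
 roll 88.7 dx 45.8 dy -730.4 dz 6.7
top0 far stop 155 c [738.8  33.5] size [ 17.5 205.6] ang 4.5 mean [740.8  31.2   9.6] z [ 4.5  9.7 14.4]
 +y stop 40 c [680.9 150.1] size [62.   8.5] ang 6.3 mean [681.2 150.5  10.5] z [ 6.5 10.8 13.5]
 -y stop 35 c [699.  -94.2] size [55.9  6.1] ang 4.5 mean [698.1 -94.2   9.9] z [ 4.9  9.6 14.1]
 lugs 576 c [584.6  20.4] size [ 40.6 177.9] ang 4.0 mean [584.4  21.   99. ] z [ 96.2  98.9 102.3]
[-21.394934    18.62392568] [-88.13827062  88.33549557]
slope deg 4.16426507511682
side0 far stop 146 c [738.2  29.7] size [ 20.1 205.4] ang 3.4 mean [739.4  37.9   9.4] z [ 4.3  9.9 14. ]
 +y stop 70 c [673.2 148. ] size [92.2 19.8] ang 3.5 mean [677.9 150.2   8.9] z [ 4.3  9.2 13.8]
 -y stop 47 c [697.6 -96.2] size [58.3 12.1] ang 1.5 mean [697.5 -95.2   8.5] z [ 5.5  8.3 12.9]
 lugs 484 c [584.1  19.5] size [ 41.2 182.6] ang 3.9 mean [583.5  27.   98.9] z [ 96.1  98.9 102.1]
[-22.26793848  17.93334255] [-91.46114194  89.68211057]
slope deg 3.8561874243847165
```

Call:
send_rows(
  rows=[
    {"dx": 0,"dy": 0,"dz": 0,"roll": 7.1,"jaw": 0},
    {"dx": 0,"dy": 0,"dz": 0,"roll": 7.1,"jaw": 0},
    {"dx": 0,"dy": 0,"dz": 0,"roll": 7.1,"jaw": 0},
    {"dx": 0,"dy": 0,"dz": 0,"roll": 7.1,"jaw": 0},
    {"dx": 0,"dy": 0,"dz": 0,"roll": 7.1,"jaw": 0},
    {"dx": 0,"dy": 0,"dz": 0,"roll": 7.1,"jaw": 0},
    {"dx": 0,"dy": 0,"dz": 0,"roll": 7.1,"jaw": 0},
    {"dx": 0,"dy": 0,"dz": 0,"roll": 7.1,"jaw": 0},
    {"dx": 0,"dy": 0,"dz": 0,"roll": 7.1,"jaw": 0},
    {"dx": 0,"dy": 0,"dz": 0,"roll": 7.1,"jaw": 0},
    {"dx": 0,"dy": 0,"dz": 0,"roll": 7.1,"jaw": 0},
    {"dx": 0,"dy": 0,"dz": 0,"roll": 7.1,"jaw": 0},
  ],
)

```text
time_s: 9.15
ee_pos: [0.5582, -0.4344, 0.2016]
eef_rot: [-3.142, -0.0, 0.177]
force: [-0.5, -0.4, -0.1]
grip_width: 0.0466
grip_force: 0.0
```

Call:
send_rows(
  rows=[
    {"dx": 0,"dy": 0,"dz": 0,"roll": 3.5,"jaw": 0},
    {"dx": 2.3,"dy": -36.5,"dz": 0,"roll": 0,"jaw": 0},
    {"dx": 2.3,"dy": -36.5,"dz": 0,"roll": 0,"jaw": 0},
    {"dx": 2.3,"dy": -36.5,"dz": 0,"roll": 0,"jaw": 0},
    {"dx": 2.3,"dy": -36.5,"dz": 0,"roll": 0,"jaw": 0},
    {"dx": 2.3,"dy": -36.5,"dz": 0,"roll": 0,"jaw": 0},
    {"dx": 2.3,"dy": -36.5,"dz": 0,"roll": 0,"jaw": 0},
    {"dx": 2.3,"dy": -36.5,"dz": 0,"roll": 0,"jaw": 0},
    {"dx": 2.3,"dy": -36.5,"dz": 0,"roll": 0,"jaw": 0},
    {"dx": 2.3,"dy": -36.5,"dz": 0,"roll": 0,"jaw": 0},
    {"dx": 2.3,"dy": -36.5,"dz": 0,"roll": 0,"jaw": 0},
  ],
)

```text
time_s: 10.07
ee_pos: [0.5361, -0.0677, 0.2018]
eef_rot: [3.142, -0.001, 0.122]
force: [1.1, 0.1, 0.4]
grip_width: 0.0468
grip_force: 0.0
```

Call:
send_rows(
  rows=[
    {"dx": 2.3,"dy": -36.5,"dz": 0,"roll": 0,"jaw": 0},
    {"dx": 2.3,"dy": -36.5,"dz": 0,"roll": 0,"jaw": 0},
    {"dx": 2.3,"dy": -36.5,"dz": 0,"roll": 0,"jaw": 0},
    {"dx": 2.3,"dy": -36.5,"dz": 0,"roll": 0,"jaw": 0},
    {"dx": 2.3,"dy": -36.5,"dz": 0,"roll": 0,"jaw": 0},
    {"dx": 2.3,"dy": -36.5,"dz": 0,"roll": 0,"jaw": 0},
    {"dx": 2.3,"dy": -36.5,"dz": 0,"roll": 0,"jaw": 0},
    {"dx": 2.3,"dy": -36.5,"dz": 0,"roll": 0,"jaw": 0},
    {"dx": 2.3,"dy": -36.5,"dz": 0,"roll": 0,"jaw": 0},
    {"dx": 2.3,"dy": -36.5,"dz": 0,"roll": 0,"jaw": 0},
    {"dx": 0,"dy": 0,"dz": 0,"roll": 0,"jaw": 0},
    {"dx": 0,"dy": 0,"dz": 0,"roll": 0,"jaw": 0},
  ],
)

```text
time_s: 11.07
ee_pos: [0.5143, 0.2971, 0.2012]
eef_rot: [3.142, 0.0, 0.125]
force: [1.2, -0.6, -0.4]
grip_width: 0.047
grip_force: 0.0
```

```bash
python3 -c "
from g import *
go(516,295,40,7)
from h import *
c=camera('top');W=cloud(c);H=hsv(c);h,s,v=H[...,0],H[...,1],H[...,2];A=roi(480,240,600,345)
box(W,A&(W[...,2]>.08)&(h>18)&(h<35)&(s>100),'post')
box(W,A&((h<6)|(h>172))&(s>150)&(v>60)&(W[...,2]>.09),'handle')"
```

```text
t 11.07 p [514.3 297.1 201.2] yaw 7.15 q6 109 w 47.0 F [ 1.2 -0.6 -0.4] 
 roll 0.15 dx 1.5 dy 2.3 dz 161.2
post 28 c [ 558.5 -435. ] size [14.5 12.4] ang 85.6 mean [ 558.4 -433.1   92.6] z [81.6 94.8 98.7]
handle 73 c [ 504.4 -301.1] size [50.8 14.2] ang 81.5 mean [ 503.9 -300.1  101.8] z [ 96.3 102.1 105.2]
```

```bash
python3 -c "
from station import *
from h import *
def f(c,n,A):
    W=cloud(c);H=hsv(c);h,s,v=H[...,0],H[...,1],H[...,2]
    m=A&(W[...,2]>.097)&(W[...,2]<.108);t=W-np.array([.5045,-.307,0]);m&=np.hypot(t[...,0],t[...,1])<.045
    p=W[m][:,:2];box(W,m,n)
    q=p-p.mean(0);e=np.linalg.svd(q,full_matrices=0)[2][0];print(n,np.degrees(np.arctan2(e[1],e[0]))%180)
    r=A&((h<6)|(h>172))&(s>150)&(W[...,2]>.09);p=W[r][:,:2];q=p-p.mean(0);e=np.linalg.svd(q,full_matrices=0)[2][0];print(n,'red',np.degrees(np.arctan2(e[1],e[0]))%180)
T=roi(480,230,600,345)
f(dict(np.load('top0.npz')),'t0',T)
c=camera('top');f(c,'t1',T);cv2.imwrite('pics/t1.png',cv2.resize(c['frame'][155:230,310:400,::-1],None,fx=8,fy=8,interpolation=2))
S=roi(400,150,500,240)
f(dict(np.load('side0.npz')),'s0',S);f(camera('side'),'s1',S)
"
```

```text
t0 115 c [ 504.2 -308.4] size [67.4 15. ] ang 15.5 mean [ 503.7 -308.   101.8] z [ 98.6 101.8 104.8]
t0 15.070031228532457
t0 red 13.87274729511671
t1 112 c [ 504.4 -308.7] size [67.8 14.5] ang 83.7 mean [ 504.1 -308.3  101.8] z [ 97.7 102.  105. ]
t1 84.09564177502484
t1 red 83.81944134757248
s0 76 c [ 501.8 -306.8] size [65.4 20.1] ang 11.6 mean [ 502.3 -306.7  101.5] z [ 98.  101.6 105.7]
s0 14.667162143880802
s0 red 13.172663326046404
s1 few 0<string>:8: RuntimeWarning: Mean of empty slice.
  ret = um.true_divide(
Traceback (most recent call last):
IndexError: index 0 is out of bounds for axis 0 with size 0
```

View pics/t1.png

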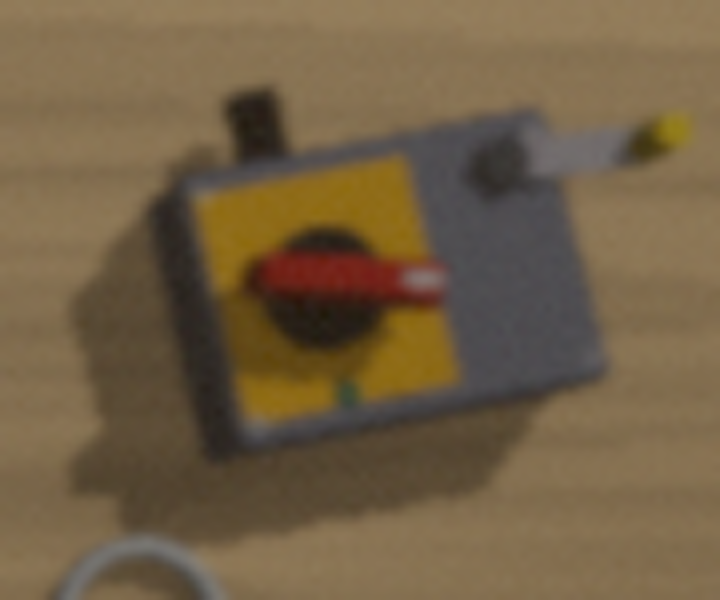

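```bash
python3 -c "
from h import *
c=dict(np.load('top0.npz'));W=cloud(c);H=hsv(c);h,s,v=H[...,0],H[...,1],H[...,2];z=W[...,2]
A=roi(480,240,600,325)&(z<.07)&(z>.05)
def f(n,m):
    k,l,st,ct=cv2.connectedComponentsWithStats(m.astype(np.uint8))
    for i in range(1,k):
        if st[i,4]>2:
            p=np.nanmean(W[l==i],0)*1000;d=p[:2]-[504.5,-307.4];print(n,st[i,4],ct[i],p.round(1),'r',np.hypot(*d).round(1),'dir',np.degrees(np.arctan2(d[1],d[0])).round(1)%360)
f('green',A&(h>45)&(h<90)&(s>60)); f('red',A&((h<8)|(h>170))&(s>120)&(v>40))
Y=A&(h>18)&(h<32)&(s>130);box(W,Y,'plate');
p=W[A][:,:2];
"
```

```text
red 3 [363.66666667 191.66666667] [ 500.9 -349.4   64.7] r 42.1 dir 265.1
plate 494 c [ 505.1 -308.8] size [91.  84.7] ang 10.7 mean [ 503.8 -306.1   61. ] z [57.5 60.9 64.5]
```

The red dot lies at 265°, and the bar is at 84° (=264°), so the handle is at its end stop. The post is out at (558,-435). Grasping the tray now.

Call:
send_rows(
  rows=[
    {"dx": 1.5,"dy": 2,"dz": 27,"roll": 0,"jaw": 0},
    {"dx": 0,"dy": 0,"dz": 27,"roll": 0,"jaw": 0},
    {"dx": 0,"dy": 0,"dz": 27,"roll": 0,"jaw": 0},
    {"dx": 0,"dy": 0,"dz": 27,"roll": 0,"jaw": 0},
    {"dx": 0,"dy": 0,"dz": 27,"roll": 0,"jaw": 0},
    {"dx": 0,"dy": 0,"dz": 26,"roll": 0,"jaw": 0},
    {"dx": 0,"dy": 0,"dz": 0,"roll": 0,"jaw": 0},
    {"dx": 0,"dy": 0,"dz": 0,"roll": 0,"jaw": 1},
    {"dx": 0,"dy": 0,"dz": 0,"roll": 0,"jaw": 1},
    {"dx": 0,"dy": 0,"dz": 0,"roll": 0,"jaw": 1},
    {"dx": 0,"dy": 0,"dz": 0,"roll": 0,"jaw": 1},
    {"dx": 0,"dy": 0,"dz": 0,"roll": 0,"jaw": 1},
  ],
  force=50,
)

```text
time_s: 12.22
ee_pos: [0.5171, 0.2939, 0.0417]
eef_rot: [-3.141, -0.002, 0.122]
force: [0.1, 0.6, 0.0]
grip_width: 0.0172
grip_force: 0.0
```

Call:
send_rows(
  rows=[
    {"dx": 0,"dy": 0,"dz": -20,"roll": 0,"jaw": 1},
    {"dx": 0,"dy": 0,"dz": -30,"roll": 0,"jaw": 1},
    {"dx": 0,"dy": 0,"dz": -30,"roll": 0,"jaw": 1},
    {"dx": 0,"dy": 0,"dz": -30,"roll": 0,"jaw": 1},
    {"dx": 0,"dy": 0,"dz": -30,"roll": 0,"jaw": 1},
    {"dx": 0,"dy": 0,"dz": 0,"roll": 1.5,"jaw": 1},
    {"dx": 0,"dy": 0,"dz": 0,"roll": 1.5,"jaw": 1},
    {"dx": 0,"dy": 0,"dz": 0,"roll": 0,"jaw": 1},
    {"dx": 0,"dy": 0,"dz": 0,"roll": 0,"jaw": 1},
  ],
)

```text
time_s: 12.97
ee_pos: [0.5165, 0.2937, 0.1804]
eef_rot: [3.141, 0.0, 0.071]
force: [-0.7, 0.1, -2.8]
grip_width: 0.0112
grip_force: 50.0
```

```bash
python3 -c "
from g import *
go(684.3,27.5,180,4.1)
from h import *
c=camera('top');W=cloud(c);H=hsv(c);h,s,v=H[...,0],H[...,1],H[...,2];z=W[...,2]
T=roi(150,200,310,350);org=T&(h<15)&(s>180)&(v>60)
box(W,org&(z<.2),'tray');cv2.imwrite('pics/t2.png',c['frame'][:,:,::-1])
M=T&(z<.02)&(v<45);box(W,M,'mat')"
```

```text
t 12.97 p [516.5 293.7 180.4] yaw 4.04 q6 112 w 11.2 F [-0.7  0.1 -2.8] 
 roll -0.06 dx 148.4 dy 277.5 dz 0.4
tray 942 c [520.2 245.8] size [ 98.5 113.1] ang 4.1 mean [517.6 231.9 136.3] z [133.  136.6 147. ]
mat 524 c [501.7 219.2] size [ 96.3 161.2] ang 47.7 mean [499.9 220.9   5. ] z [1.3 5.1 8.6]
```

View pics/t2.png

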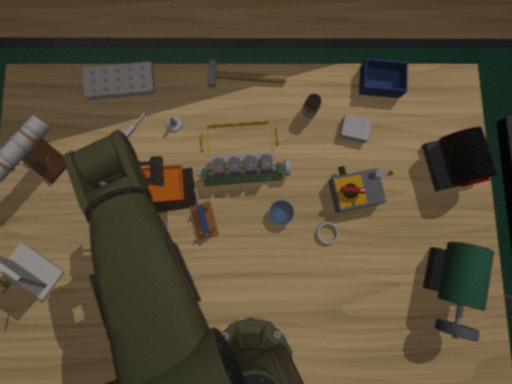

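The tray hangs level from the gripper (orange at (168,183)). Its underside is about 48 mm below the TCP. Carrying it to the seat.

Call:
send_rows(
  rows=[
    {"dx": 14.8,"dy": 27.7,"dz": 0,"roll": 0,"jaw": 1},
    {"dx": 14.8,"dy": 27.7,"dz": 0,"roll": 0,"jaw": 1},
    {"dx": 14.8,"dy": 27.7,"dz": 0,"roll": 0,"jaw": 1},
    {"dx": 14.8,"dy": 27.7,"dz": 0,"roll": 0,"jaw": 1},
    {"dx": 14.8,"dy": 27.7,"dz": 0,"roll": 0,"jaw": 1},
    {"dx": 14.8,"dy": 27.7,"dz": 0,"roll": 0,"jaw": 1},
    {"dx": 14.8,"dy": 27.7,"dz": 0,"roll": 0,"jaw": 1},
    {"dx": 14.8,"dy": 27.7,"dz": 0,"roll": 0,"jaw": 1},
    {"dx": 14.8,"dy": 27.7,"dz": 0,"roll": 0,"jaw": 1},
    {"dx": 14.8,"dy": 27.7,"dz": 0,"roll": 0,"jaw": 1},
    {"dx": 0,"dy": 0,"dz": 0,"roll": 0,"jaw": 1},
    {"dx": 0,"dy": 0,"dz": 0,"roll": 0,"jaw": 1},
  ],
)

```text
time_s: 14.02
ee_pos: [0.6837, 0.0263, 0.1794]
eef_rot: [-3.141, 0.001, 0.068]
force: [-0.7, 0.3, -1.6]
grip_width: 0.0113
grip_force: 50.0
```

```bash
python3 -c "
from g import *
go(684.3,27.5,55,4.1)
from h import *
c=camera('side');W=cloud(c);H=hsv(c);h,s,v=H[...,0],H[...,1],H[...,2];z=W[...,2]
T=(z>.12)&(z<.16)&(W[...,0]>.5)&(h<15)&(s>180)&(v>60)
box(W,T,'tray');box(W,T&(z<.142),'tray floor')"
```

```text
t 14.02 p [683.7  26.3 179.4] yaw 3.9 q6 85 w 11.3 F [-0.7  0.3 -1.6] 
 roll -0.2 dx 0.7 dy -1.2 dz 124.4
tray 1020 c [684.   27.2] size [101.  216.5] ang 4.0 mean [679.7  44.9 138.7] z [132.1 136.7 151. ]
tray floor 757 c [684.   26.4] size [100.1 215.2] ang 3.6 mean [680.7  44.1 135.8] z [131.9 135.6 141.1]
```

Call:
send_rows(
  rows=[
    {"dx": 0.5,"dy": -1,"dz": 25,"roll": 0,"jaw": 1},
    {"dx": 0,"dy": 0,"dz": 25,"roll": 0,"jaw": 1},
    {"dx": 0,"dy": 0,"dz": 25,"roll": 0,"jaw": 1},
    {"dx": 0,"dy": 0,"dz": 25,"roll": 0,"jaw": 1},
    {"dx": 0,"dy": 0,"dz": 20,"roll": 0,"jaw": 1},
    {"dx": 0,"dy": 0,"dz": 5,"roll": 0,"jaw": 1},
    {"dx": 0,"dy": 0,"dz": 3,"roll": 0,"jaw": 1},
    {"dx": 0,"dy": 0,"dz": 2,"roll": 0,"jaw": 1},
    {"dx": 0,"dy": 0,"dz": 0,"roll": 0,"jaw": 1},
  ],
)

```text
time_s: 14.82
ee_pos: [0.6845, 0.0292, 0.0517]
eef_rot: [3.141, -0.002, 0.07]
force: [-0.2, -0.7, -3.4]
grip_width: 0.0113
grip_force: 50.0
```

```bash
python3 -c "
from g import *
go(684.3,27.5,46,4.1)"
```

```text
t 14.82 p [684.5  29.2  51.7] yaw 4.02 q6 85 w 11.3 F [-0.2 -0.7 -3.4] 
 roll -0.08 dx -0.3 dy 1.6 dz 5.7
```

Call:
send_rows(
  rows=[
    {"dx": 0,"dy": 0,"dz": 1.5,"roll": 0,"jaw": 1},
    {"dx": 0,"dy": 0,"dz": 1.5,"roll": 0,"jaw": 1},
    {"dx": 0,"dy": 0,"dz": 0,"roll": 0,"jaw": 1},
  ],
)

```text
time_s: 15.07
ee_pos: [0.6849, 0.0289, 0.0493]
eef_rot: [3.142, -0.003, 0.07]
force: [0.7, 0.7, 4.9]
grip_width: 0.012
grip_force: 50.0
```

Call:
send_rows(
  rows=[
    {"dx": 0,"dy": 0,"dz": 1,"roll": 0,"jaw": 1},
    {"dx": 0,"dy": 0,"dz": 0,"roll": 0,"jaw": 1},
  ],
)

```text
time_s: 15.23
ee_pos: [0.685, 0.0289, 0.0493]
eef_rot: [3.141, -0.003, 0.07]
force: [-4.0, 1.7, 12.3]
grip_width: 0.0115
grip_force: 50.0
```

Call:
send_rows(
  rows=[
    {"dx": 0,"dy": 0,"dz": 1,"roll": 0,"jaw": 1},
    {"dx": 0,"dy": 0,"dz": 0,"roll": 0,"jaw": 1},
  ],
)

```text
time_s: 15.4
ee_pos: [0.6851, 0.0289, 0.0493]
eef_rot: [3.141, -0.004, 0.07]
force: [-9.5, 0.5, 21.0]
grip_width: 0.0117
grip_force: 50.0
```

Call:
send_rows(
  rows=[
    {"dx": 0,"dy": 0,"dz": 0,"roll": 0,"jaw": 0},
    {"dx": 0,"dy": 0,"dz": 0,"roll": 0,"jaw": 0},
    {"dx": 0,"dy": 0,"dz": 0,"roll": 0,"jaw": 0},
    {"dx": 0,"dy": 0,"dz": 0,"roll": 0,"jaw": 0},
    {"dx": 0,"dy": 0,"dz": -20,"roll": 0,"jaw": 0},
    {"dx": 0,"dy": 0,"dz": -30,"roll": 0,"jaw": 0},
    {"dx": 0,"dy": 0,"dz": -30,"roll": 0,"jaw": 0},
    {"dx": 0,"dy": 0,"dz": -30,"roll": 0,"jaw": 0},
    {"dx": 0,"dy": 0,"dz": -30,"roll": 0,"jaw": 0},
    {"dx": 0,"dy": 0,"dz": 0,"roll": 0,"jaw": 0},
    {"dx": 0,"dy": 0,"dz": 0,"roll": 0,"jaw": 0},
  ],
)

```text
time_s: 16.32
ee_pos: [0.6846, 0.0287, 0.187]
eef_rot: [3.141, -0.003, 0.07]
force: [-0.4, -0.0, -1.0]
grip_width: 0.0469
grip_force: 0.0
```

```bash
python3 -c "
from g import *
go(430,143,200,14.5)
from h import *
for n in ('top','side'):
    c=camera(n);W=cloud(c);H=hsv(c);h,s,v=H[...,0],H[...,1],H[...,2];z=W[...,2];x,y=W[...,0],W[...,1]
    T=(z<.03)&(x>.6)&(h<15)&(s>180)&(v>50)&(y<.16)&(y>-.1)
    box(W,T,n+' tray')
    C=(x>.33)&(x<.56)&(y>.09)&(y<.22);bl=C&(h>100)&(h<130)&(s>100)&(z>.03)
    box(W,bl,'punch'); sh=C&(z>.03)&(x>.47)&(z<.06);box(W,sh,'shank')
    U=np.concatenate([W[bl],W[sh]])[:,:2];q=U-U.mean(0);e=np.linalg.svd(q,full_matrices=0)[2][0];e*=np.sign(e[0]);pr=q@e
    print('dir',np.degrees(np.arctan2(e[1],e[0])),'ends',(U.mean(0)+e*pr.min())*1000,(U.mean(0)+e*pr.max())*1000)
    box(W,C&(z>.04)&(z<.0475)&(h<25)&(s>80),'blocks')
    box(W,C&(z>.007)&(z<.03)&(h<25)&(s>120)&(x<.5),'base')
"
```

```text
t 16.32 p [684.6  28.7 187. ] yaw 3.99 q6 85 w 46.9 F [-0.4 -0.  -1. ] 
 roll -10.51 dx -217.9 dy -174.4 dz -13.0
top tray 58 c [719.1  18.4] size [214.8  88. ] ang 73.3 mean [693.6 -64.1   6.4] z [ 1.2  5.8 15.5]
punch few 0
shank 7 c [515.2 168.3] size [ 6. 12.] ang 71.5 mean [516.  167.   46.9] z [44.  47.1 49.9]
dir -2.8043795481439093 ends [508.51906264 167.37917317] [520.42586863 166.7959209 ]
blocks 4 c [455.9 171.5] size [6.6 3.2] ang 5.6 mean [456.1 170.7  43.9] z [42.2 43.5 46.2]
base 36 c [465.5 187.1] size [75.2 27.6] ang 39.6 mean [461.6 182.3  10.7] z [ 7.5 11.  13.4]
side tray 994 c [684.9  30. ] size [100.  216.2] ang 3.9 mean [687.   43.8   7.9] z [ 1.3  6.3 19.8]
punch 197 c [423.9 144.4] size [86.6 18.2] ang 12.2 mean [423.2 145.8  48.6] z [39.6 49.7 53.7]
shank 141 c [531.2 147.8] size [ 59.3 109.7] ang 55.5 mean [532.8 142.9  46.9] z [35.3 46.5 57.4]
dir -2.6247463013557915 ends [381.62375496 148.59063709] [561.87588752 140.32742188]
blocks 45 c [425.5 141.7] size [80.  48.8] ang 14.0 mean [421.4 147.4  44.3] z [41.8 44.4 46.9]
base 487 c [422.2 149.7] size [109.4  57.8] ang 19.8 mean [420.4 153.   11.3] z [ 7.5 10.7 17. ]
```

Call:
send_rows(
  rows=[
    {"dx": 0,"dy": 0,"dz": -6,"roll": -5.2,"jaw": 0},
    {"dx": 0,"dy": 0,"dz": -7,"roll": -5.2,"jaw": 0},
    {"dx": -27.9,"dy": -21.8,"dz": 0,"roll": 0,"jaw": 0},
    {"dx": -27.9,"dy": -21.8,"dz": 0,"roll": 0,"jaw": 0},
    {"dx": -27.9,"dy": -21.8,"dz": 0,"roll": 0,"jaw": 0},
    {"dx": -27.9,"dy": -21.8,"dz": 0,"roll": 0,"jaw": 0},
    {"dx": -27.9,"dy": -21.8,"dz": 0,"roll": 0,"jaw": 0},
    {"dx": -27.9,"dy": -21.8,"dz": 0,"roll": 0,"jaw": 0},
    {"dx": -27.9,"dy": -21.8,"dz": 0,"roll": 0,"jaw": 0},
    {"dx": -27.9,"dy": -21.8,"dz": 0,"roll": 0,"jaw": 0},
    {"dx": 0,"dy": 0,"dz": 0,"roll": 0,"jaw": 0},
    {"dx": 0,"dy": 0,"dz": 0,"roll": 0,"jaw": 0},
  ],
)

```text
time_s: 17.42
ee_pos: [0.4234, 0.1426, 0.1978]
eef_rot: [3.142, 0.001, 0.253]
force: [0.7, -0.1, 0.4]
grip_width: 0.0471
grip_force: 0.0
```

```bash
python3 -c "
from g import *
go(425.5,142,24,14.3)"
```

```text
t 17.42 p [423.4 142.6 197.8] yaw 14.49 q6 89 w 47.1 F [ 0.7 -0.1  0.4] 
 roll 0.19 dx 1.8 dy 1.1 dz 173.8
```

Call:
send_rows(
  rows=[
    {"dx": 1,"dy": 1,"dz": 29,"roll": 0,"jaw": 0},
    {"dx": 0,"dy": 0,"dz": 29,"roll": 0,"jaw": 0},
    {"dx": 0,"dy": 0,"dz": 29,"roll": 0,"jaw": 0},
    {"dx": 0,"dy": 0,"dz": 29,"roll": 0,"jaw": 0},
    {"dx": 0,"dy": 0,"dz": 29,"roll": 0,"jaw": 0},
    {"dx": 0,"dy": 0,"dz": 20,"roll": 0,"jaw": 0},
    {"dx": 0,"dy": 0,"dz": 8,"roll": 0,"jaw": 0},
    {"dx": 0,"dy": 0,"dz": 0,"roll": 0,"jaw": 0},
    {"dx": 0,"dy": 0,"dz": 0,"roll": 0,"jaw": 0},
  ],
)

```text
time_s: 18.17
ee_pos: [0.4262, 0.1413, 0.0256]
eef_rot: [3.142, 0.0, 0.251]
force: [-0.0, 0.2, 0.9]
grip_width: 0.047
grip_force: 0.0
```

Call:
send_rows(
  rows=[
    {"dx": 0,"dy": 0,"dz": 0,"roll": 0,"jaw": 1},
    {"dx": 0,"dy": 0,"dz": 0,"roll": 0,"jaw": 1},
    {"dx": 0,"dy": 0,"dz": 0,"roll": 0,"jaw": 1},
    {"dx": 0,"dy": 0,"dz": 0,"roll": 0,"jaw": 1},
    {"dx": 0,"dy": 0,"dz": 0,"roll": 0,"jaw": 1},
    {"dx": 0,"dy": 0,"dz": 0,"roll": 0,"jaw": 1},
    {"dx": 0,"dy": 0,"dz": 0,"roll": 0,"jaw": 1},
    {"dx": 0,"dy": 0,"dz": 0,"roll": 0,"jaw": 1},
  ],
  force=60,
)

```text
time_s: 18.83
ee_pos: [0.4259, 0.1415, 0.0258]
eef_rot: [3.142, -0.001, 0.251]
force: [-1.0, -1.4, 6.3]
grip_width: 0.0155
grip_force: 60.0
```

```bash
python3 -c "
from g import *
go(425.5,142,24,14.3)"
```

```text
t 18.83 p [425.9 141.5  25.8] yaw 14.4 q6 89 w 15.5 F [-1.  -1.4  6.3] 
 roll 0.1 dx -0.3 dy -0.5 dz 1.8
```

Call:
send_rows(
  rows=[
    {"dx": 0,"dy": 0,"dz": -20,"roll": 0,"jaw": 1},
    {"dx": 0,"dy": 0,"dz": -25,"roll": 0,"jaw": 1},
    {"dx": 0,"dy": 0,"dz": -25,"roll": 0,"jaw": 1},
    {"dx": 0,"dy": 0,"dz": 0,"roll": 5.2,"jaw": 1},
    {"dx": 0,"dy": 0,"dz": 0,"roll": 5.1,"jaw": 1},
    {"dx": 1.5,"dy": 20,"dz": 0,"roll": 0,"jaw": 1},
    {"dx": 1.5,"dy": 20,"dz": 0,"roll": 0,"jaw": 1},
    {"dx": 1.5,"dy": 20,"dz": 0,"roll": 0,"jaw": 1},
    {"dx": 0,"dy": 0,"dz": 0,"roll": 0,"jaw": 1},
    {"dx": 0,"dy": 0,"dz": 0,"roll": 0,"jaw": 1},
  ],
)

```text
time_s: 19.67
ee_pos: [0.4344, 0.0815, 0.0953]
eef_rot: [-3.141, 0.0, 0.07]
force: [-0.3, -0.7, -1.8]
grip_width: 0.0156
grip_force: 60.0
```

```bash
python3 -c "
from g import *
go(434.7,81.7,62.8,4.1)
from h import *
o=get_obs();p=o['ee_pos'];a=o['eef_rot'][2];ex=np.array([np.cos(a),np.sin(a)]);ey=np.array([-ex[1],ex[0]])
for n in ('top','side'):
    c=camera(n);W=cloud(c);H=hsv(c);h,s,v=H[...,0],H[...,1],H[...,2];z=W[...,2]
    d=W[...,:2]-p[:2];u=d@ex;w=d@ey
    for lo,hi in((.02,.045),(.05,.075),(.075,.105)):
        m=(u>lo)&(u<hi)&(abs(w)<.02)&(z>.085)&(z<.13)
        print(n,lo,m.sum(),'w',np.round(np.percentile(w[m],[5,50,95])*1000,1) if m.any() else '','z',np.round(np.percentile(z[m],[5,50,95])*1000,1) if m.any() else '','umax',u[m].max() if m.any() else '')
    m=(u>.02)&(u<.13)&(abs(w)<.012)&(z>.085)&(z<.13)
    print(u[m].max() if m.any() else 0)
    cv2.imwrite(f'pics/{n}3.png',cv2.convertScaleAbs(cv2.resize(c['frame'][100:190,150:350,::-1] if n=='top' else c['frame'][140:280,180:330,::-1],None,fx=4,fy=4,interpolation=2),alpha=1.3))
"
```

```text
t 19.67 p [434.4  81.5  95.3] yaw 3.99 q6 92 w 15.6 F [-0.3 -0.7 -1.8] 
 roll -0.11 dx 0.3 dy -0.2 dz 32.5
top 0.02 0 w  z  umax 
top 0.05 0 w  z  umax 
top 0.075 17 w [-2.   1.1  4. ] z [113.6 116.1 118.1] umax 0.099734328269039
0.12995950733262907
side 0.02 28 w [ 5.7  8.1 11.6] z [106.7 112.9 119.9] umax 0.04211068357250033
side 0.05 22 w [-0.1  2.7  7. ] z [111.4 114.8 119.6] umax 0.0743915548298483
side 0.075 21 w [-0.6  1.5  4.8] z [110.  114.5 117.8] umax 0.09715027402886009
0.12983079790882554
```

View pics/side3.png

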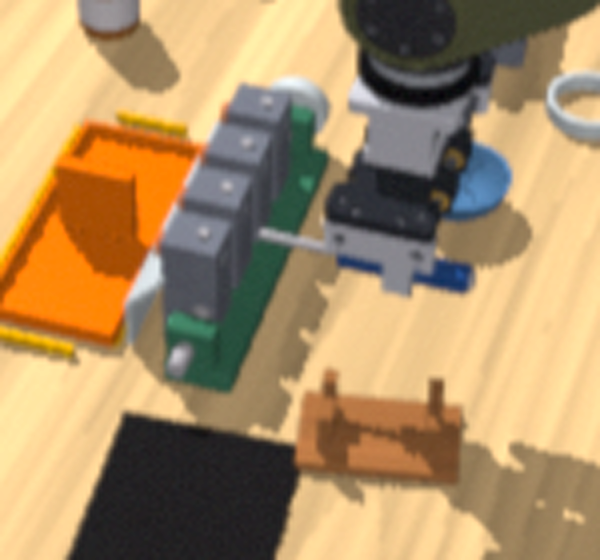

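Call:
send_rows(
  rows=[
    {"dx": 0,"dy": 0.5,"dz": 16,"roll": 0,"jaw": 1},
    {"dx": 0,"dy": 0,"dz": 16,"roll": 0,"jaw": 1},
    {"dx": 0,"dy": 0,"dz": 0.5,"roll": 0,"jaw": 1},
    {"dx": 10,"dy": 0,"dz": 0,"roll": 0,"jaw": 1},
    {"dx": 10,"dy": 0,"dz": 0,"roll": 0,"jaw": 1},
    {"dx": 5,"dy": 0,"dz": 0,"roll": 0,"jaw": 1},
    {"dx": 5,"dy": 0,"dz": 0,"roll": 0,"jaw": 1},
    {"dx": 5,"dy": 0,"dz": 0,"roll": 0,"jaw": 1},
    {"dx": 0,"dy": 0,"dz": 0,"roll": 0,"jaw": 1},
  ],
)

```text
time_s: 20.52
ee_pos: [0.4691, 0.0843, 0.0629]
eef_rot: [-3.142, 0.002, 0.072]
force: [-3.5, 0.2, -1.1]
grip_width: 0.0156
grip_force: 60.0
```

```bash
python3 -c "
from g import *
go(434.7,81.7,62.8,4.1)"
```

```text
t 20.52 p [469.1  84.3  62.9] yaw 4.11 q6 92 w 15.6 F [-3.5  0.2 -1.1] 
 roll 0.01 dx -34.5 dy 0.1 dz 0.1
```

Call:
send_rows(
  rows=[
    {"dx": 4,"dy": 0,"dz": 0,"roll": 0,"jaw": 1},
    {"dx": 4,"dy": 0,"dz": 0,"roll": 0,"jaw": 1},
    {"dx": 4,"dy": 0,"dz": 0,"roll": 0,"jaw": 1},
  ],
)

```text
time_s: 20.77
ee_pos: [0.4799, 0.085, 0.0626]
eef_rot: [-3.142, 0.004, 0.072]
force: [-10.6, 0.1, 1.5]
grip_width: 0.0157
grip_force: 60.0
```

Call:
send_rows(
  rows=[
    {"dx": 4,"dy": 0,"dz": 0,"roll": 0,"jaw": 1},
    {"dx": 4,"dy": 0,"dz": 0,"roll": 0,"jaw": 1},
    {"dx": 4,"dy": 0,"dz": 0,"roll": 0,"jaw": 1},
    {"dx": 4,"dy": 0,"dz": 0,"roll": 0,"jaw": 1},
    {"dx": 4,"dy": 0,"dz": 0,"roll": 0,"jaw": 1},
    {"dx": 4,"dy": 0,"dz": 0,"roll": 0,"jaw": 1},
    {"dx": 3,"dy": 0,"dz": 0,"roll": 0,"jaw": 1},
    {"dx": 0,"dy": 0,"dz": 0,"roll": 0,"jaw": 1},
  ],
)

```text
time_s: 21.43
ee_pos: [0.5089, 0.0868, 0.0631]
eef_rot: [-3.142, -0.001, 0.071]
force: [0.6, -0.4, -0.4]
grip_width: 0.0156
grip_force: 60.0
```

```bash
python3 -c "
from g import *
go(434.7,81.7,62.8,4.1)
import cv2
for n in ('top','side'):
    c=camera(n);f=c['frame'];cv2.imwrite(f'pics/{n}4.png',cv2.convertScaleAbs(cv2.resize(f[70:190,100:330,::-1] if n=='top' else f[140:250,170:300,::-1],None,fx=3.4 if n=='top' else 5,fy=3.4 if n=='top' else 5,interpolation=2),alpha=1.3))"
```

```text
t 21.43 p [508.9  86.8  63.1] yaw 4.09 q6 92 w 15.6 F [ 0.6 -0.4 -0.4] 
 roll -0.01 dx -74.4 dy -0.2 dz 0.3
```

View pics/side4.png

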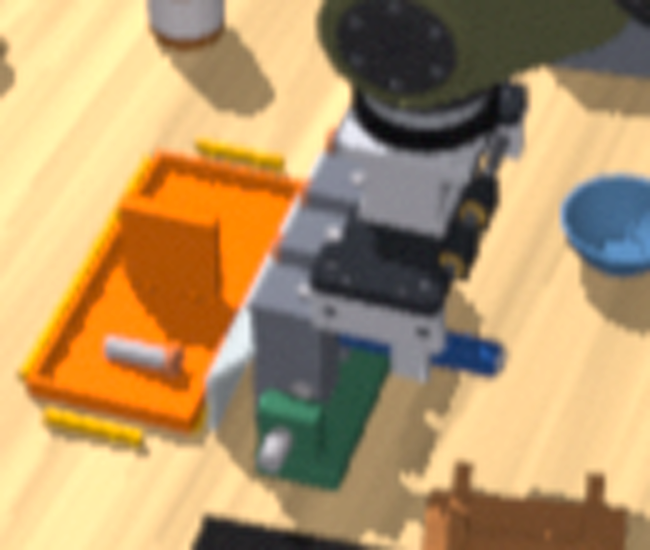

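Pin 4 lies in the tray at (140,355). On to lug 3.

Call:
send_rows(
  rows=[
    {"dx": -24.8,"dy": 0,"dz": 0,"roll": 0,"jaw": 1},
    {"dx": -24.8,"dy": 0,"dz": 0,"roll": 0,"jaw": 1},
    {"dx": -24.8,"dy": 0,"dz": 0,"roll": 0,"jaw": 1},
    {"dx": 0,"dy": 16,"dz": 0,"roll": 0,"jaw": 1},
    {"dx": 0,"dy": 16,"dz": 0,"roll": 0,"jaw": 1},
    {"dx": 0,"dy": 16,"dz": 0,"roll": 0,"jaw": 1},
    {"dx": 0,"dy": 0,"dz": 0,"roll": 0,"jaw": 1},
    {"dx": 0,"dy": 0,"dz": 0,"roll": 0,"jaw": 1},
  ],
)

```text
time_s: 22.2
ee_pos: [0.4375, 0.0333, 0.063]
eef_rot: [-3.142, -0.0, 0.07]
force: [0.7, 0.8, -1.8]
grip_width: 0.0155
grip_force: 60.0
```

```bash
cat > chk.py <<'E'
from g import *
from h import *
import sys
x,y=map(float,sys.argv[1:3]);go(x,y,62.8,4.1)
c=camera('side');W=cloud(c);H=hsv(c);h,s,v=H[...,0],H[...,1],H[...,2];z=W[...,2];X,Y=W[...,0],W[...,1]
T=(z<.03)&(X>.6)&(h<15)&(s>180)&(v>50)&(Y<.2)&(Y>-.15);box(W,T,'tray')
d=W[...,:2]-np.array([.6843,.0275]);m=(abs(d[...,0])<.046)&(abs(d[...,1])<.1)&(z<.035)&(s<110)
n,l,st,ct=cv2.connectedComponentsWithStats(m.astype(np.uint8))
for i in range(1,n):
    if st[i,4]>12: print('pin?',st[i,4],(np.nanmean(W[l==i],0)*1000).round(0))
E
python3 chk.py 438.2 33.9
```

```text
t 22.2 p [437.5  33.3  63. ] yaw 4.01 q6 86 w 15.5 F [ 0.7  0.8 -1.8] 
 roll -0.09 dx 0.8 dy -0.5 dz 0.2
tray 1323 c [684.9  29.6] size [ 99.8 217.2] ang 3.4 mean [684.6  40.6   7.2] z [ 1.3  5.9 18.1]
pin? 50 [679.  96.  14.]
```

Call:
send_rows(
  rows=[
    {"dx": 10,"dy": 0,"dz": 0,"roll": 0,"jaw": 1},
    {"dx": 10,"dy": 0,"dz": 0,"roll": 0,"jaw": 1},
    {"dx": 5,"dy": 0,"dz": 0,"roll": 0,"jaw": 1},
    {"dx": 5,"dy": 0,"dz": 0,"roll": 0,"jaw": 1},
    {"dx": 5,"dy": 0,"dz": 0,"roll": 0,"jaw": 1},
    {"dx": 5,"dy": 0,"dz": 0,"roll": 0,"jaw": 1},
    {"dx": 4,"dy": 0,"dz": 0,"roll": 0,"jaw": 1},
  ],
)

```text
time_s: 22.83
ee_pos: [0.4799, 0.0371, 0.0622]
eef_rot: [-3.141, 0.004, 0.072]
force: [-10.5, -0.4, -0.3]
grip_width: 0.0155
grip_force: 60.0
```

Call:
send_rows(
  rows=[
    {"dx": 4,"dy": 0,"dz": 0,"roll": 0,"jaw": 1},
    {"dx": 4,"dy": 0,"dz": 0,"roll": 0,"jaw": 1},
    {"dx": 4,"dy": 0,"dz": 0,"roll": 0,"jaw": 1},
    {"dx": 4,"dy": 0,"dz": 0,"roll": 0,"jaw": 1},
    {"dx": 4,"dy": 0,"dz": 0,"roll": 0,"jaw": 1},
    {"dx": 4,"dy": 0,"dz": 0,"roll": 0,"jaw": 1},
    {"dx": 4,"dy": 0,"dz": 0,"roll": 0,"jaw": 1},
    {"dx": 2,"dy": 0,"dz": 0,"roll": 0,"jaw": 1},
    {"dx": 0,"dy": 0,"dz": 0,"roll": 0,"jaw": 1},
  ],
)

```text
time_s: 23.58
ee_pos: [0.5117, 0.039, 0.0629]
eef_rot: [3.142, -0.0, 0.072]
force: [0.2, 0.3, -1.7]
grip_width: 0.0153
grip_force: 60.0
```

Call:
send_rows(
  rows=[
    {"dx": -24.8,"dy": 0,"dz": 0,"roll": 0,"jaw": 1},
    {"dx": -24.8,"dy": 0,"dz": 0,"roll": 0,"jaw": 1},
    {"dx": -24.8,"dy": 0,"dz": 0,"roll": 0,"jaw": 1},
    {"dx": 0,"dy": 16,"dz": 0,"roll": 0,"jaw": 1},
    {"dx": 0,"dy": 16,"dz": 0,"roll": 0,"jaw": 1},
    {"dx": 0,"dy": 16,"dz": 0,"roll": 0,"jaw": 1},
    {"dx": 0,"dy": 0,"dz": 0,"roll": 0,"jaw": 1},
    {"dx": 0,"dy": 0,"dz": 0,"roll": 0,"jaw": 1},
  ],
)

```text
time_s: 24.25
ee_pos: [0.4405, -0.0145, 0.063]
eef_rot: [-3.142, -0.0, 0.07]
force: [0.3, 0.5, -1.2]
grip_width: 0.0159
grip_force: 60.0
```

```bash
python3 chk.py 441.6 -14
```

```text
t 24.25 p [440.5 -14.5  63. ] yaw 4.01 q6 79 w 15.9 F [ 0.3  0.5 -1.2] 
 roll -0.09 dx 1.1 dy -0.5 dz 0.2
tray 1237 c [684.8  29.5] size [ 99.8 218. ] ang 4.3 mean [684.8  40.6   7.3] z [ 1.6  5.7 18.7]
pin? 49 [683.  46.  14.]
pin? 51 [679.  96.  15.]
```

Call:
send_rows(
  rows=[
    {"dx": 10,"dy": 0,"dz": 0,"roll": 0,"jaw": 1},
    {"dx": 10,"dy": 0,"dz": 0,"roll": 0,"jaw": 1},
    {"dx": 5,"dy": 0,"dz": 0,"roll": 0,"jaw": 1},
    {"dx": 5,"dy": 0,"dz": 0,"roll": 0,"jaw": 1},
    {"dx": 5,"dy": 0,"dz": 0,"roll": 0,"jaw": 1},
    {"dx": 5,"dy": 0,"dz": 0,"roll": 0,"jaw": 1},
    {"dx": 4,"dy": 0,"dz": 0,"roll": 0,"jaw": 1},
  ],
)

```text
time_s: 24.88
ee_pos: [0.483, -0.0107, 0.0622]
eef_rot: [-3.141, 0.004, 0.072]
force: [-9.7, -0.1, 0.8]
grip_width: 0.0158
grip_force: 60.0
```

Call:
send_rows(
  rows=[
    {"dx": 4,"dy": 0,"dz": 0,"roll": 0,"jaw": 1},
    {"dx": 4,"dy": 0,"dz": 0,"roll": 0,"jaw": 1},
    {"dx": 4,"dy": 0,"dz": 0,"roll": 0,"jaw": 1},
    {"dx": 4,"dy": 0,"dz": 0,"roll": 0,"jaw": 1},
    {"dx": 4,"dy": 0,"dz": 0,"roll": 0,"jaw": 1},
    {"dx": 4,"dy": 0,"dz": 0,"roll": 0,"jaw": 1},
    {"dx": 4,"dy": 0,"dz": 0,"roll": 0,"jaw": 1},
    {"dx": 2,"dy": 0,"dz": 0,"roll": 0,"jaw": 1},
    {"dx": 0,"dy": 0,"dz": 0,"roll": 0,"jaw": 1},
  ],
)

```text
time_s: 25.63
ee_pos: [0.5148, -0.0089, 0.063]
eef_rot: [3.142, -0.0, 0.072]
force: [-0.7, 0.5, -1.3]
grip_width: 0.0156
grip_force: 60.0
```

Call:
send_rows(
  rows=[
    {"dx": -24.8,"dy": 0,"dz": 0,"roll": 0,"jaw": 1},
    {"dx": -24.8,"dy": 0,"dz": 0,"roll": 0,"jaw": 1},
    {"dx": -24.8,"dy": 0,"dz": 0,"roll": 0,"jaw": 1},
    {"dx": 0,"dy": 16,"dz": 0,"roll": 0,"jaw": 1},
    {"dx": 0,"dy": 16,"dz": 0,"roll": 0,"jaw": 1},
    {"dx": 0,"dy": 16,"dz": 0,"roll": 0,"jaw": 1},
    {"dx": 0,"dy": 0,"dz": 0,"roll": 0,"jaw": 1},
    {"dx": 0,"dy": 0,"dz": 0,"roll": 0,"jaw": 1},
  ],
)

```text
time_s: 26.3
ee_pos: [0.4435, -0.0624, 0.063]
eef_rot: [-3.141, -0.0, 0.07]
force: [0.3, 0.5, -1.6]
grip_width: 0.0158
grip_force: 60.0
```

```bash
python3 chk.py 445 -61.9
```

```text
t 26.3 p [443.5 -62.4  63. ] yaw 4.01 q6 73 w 15.8 F [ 0.3  0.5 -1.6] 
 roll -0.09 dx 1.5 dy -0.4 dz 0.2
tray 1205 c [685.1  29.9] size [ 98.5 217.7] ang 4.5 mean [684.8  41.2   7.5] z [ 1.3  5.9 18.6]
pin? 50 [683.  46.  14.]
pin? 51 [679.  96.  15.]
```

Call:
send_rows(
  rows=[
    {"dx": 10,"dy": 0,"dz": 0,"roll": 0,"jaw": 1},
    {"dx": 10,"dy": 0,"dz": 0,"roll": 0,"jaw": 1},
    {"dx": 5,"dy": 0,"dz": 0,"roll": 0,"jaw": 1},
    {"dx": 5,"dy": 0,"dz": 0,"roll": 0,"jaw": 1},
    {"dx": 5,"dy": 0,"dz": 0,"roll": 0,"jaw": 1},
    {"dx": 5,"dy": 0,"dz": 0,"roll": 0,"jaw": 1},
    {"dx": 4,"dy": 0,"dz": 0,"roll": 0,"jaw": 1},
  ],
)

```text
time_s: 26.93
ee_pos: [0.486, -0.0586, 0.0622]
eef_rot: [-3.141, 0.004, 0.072]
force: [-10.2, -0.5, 0.2]
grip_width: 0.0153
grip_force: 60.0
```

Call:
send_rows(
  rows=[
    {"dx": 4,"dy": 0,"dz": 0,"roll": 0,"jaw": 1},
    {"dx": 4,"dy": 0,"dz": 0,"roll": 0,"jaw": 1},
    {"dx": 4,"dy": 0,"dz": 0,"roll": 0,"jaw": 1},
    {"dx": 4,"dy": 0,"dz": 0,"roll": 0,"jaw": 1},
    {"dx": 4,"dy": 0,"dz": 0,"roll": 0,"jaw": 1},
    {"dx": 4,"dy": 0,"dz": 0,"roll": 0,"jaw": 1},
    {"dx": 4,"dy": 0,"dz": 0,"roll": 0,"jaw": 1},
    {"dx": 3,"dy": 0,"dz": 0,"roll": 0,"jaw": 1},
    {"dx": 0,"dy": 0,"dz": 0,"roll": 0,"jaw": 1},
  ],
)

```text
time_s: 27.68
ee_pos: [0.5189, -0.0567, 0.063]
eef_rot: [3.142, -0.0, 0.072]
force: [0.5, 0.1, -1.2]
grip_width: 0.0155
grip_force: 60.0
```

Call:
send_rows(
  rows=[
    {"dx": -25,"dy": 0,"dz": 0,"roll": 0,"jaw": 1},
    {"dx": -25,"dy": 0,"dz": 0,"roll": 0,"jaw": 1},
    {"dx": -25,"dy": 0,"dz": 0,"roll": 0,"jaw": 1},
    {"dx": -20,"dy": 0,"dz": 0,"roll": 0,"jaw": 1},
    {"dx": 0,"dy": 0,"dz": 0,"roll": 0,"jaw": 1},
  ],
)

```text
time_s: 28.1
ee_pos: [0.4207, -0.0635, 0.0627]
eef_rot: [-3.141, 0.002, 0.071]
force: [-0.6, 0.2, -1.9]
grip_width: 0.0155
grip_force: 60.0
```

```bash
python3 chk.py 445 -61.9; python3 -c "
from station import *
import cv2
f=camera('top')['frame'][100:200,170:330,::-1];cv2.imwrite('pics/t5.png',cv2.convertScaleAbs(cv2.resize(f,None,fx=5,fy=5,interpolation=2),alpha=1.4))"
```

```text
t 28.1 p [420.7 -63.5  62.7] yaw 4.07 q6 72 w 15.5 F [-0.6  0.2 -1.9] 
 roll -0.03 dx 24.3 dy 0.1 dz -0.1
tray 1145 c [684.9  29. ] size [100.3 215.8] ang 3.8 mean [684.5  48.1   7.6] z [ 1.5  6.  18.9]
pin? 48 [689. -51.  14.]
pin? 50 [683.  46.  14.]
pin? 51 [679.  96.  14.]
```

View pics/t5.png

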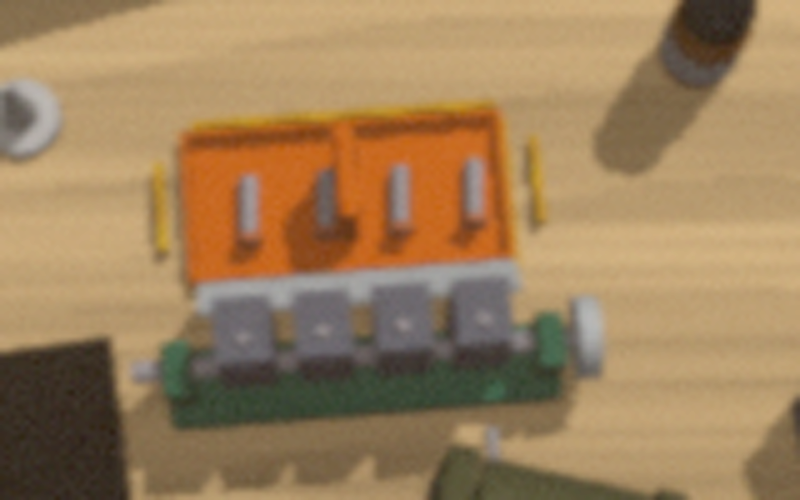

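All four pins lie in the tray, at (248,210), (326,205), (400,200) and (473,190). Returning the punch.

Call:
send_rows(
  rows=[
    {"dx": 0,"dy": 0,"dz": -20,"roll": 0,"jaw": 1},
    {"dx": 0,"dy": 0,"dz": -22,"roll": 0,"jaw": 1},
    {"dx": 0,"dy": 0,"dz": 0,"roll": -5.2,"jaw": 1},
    {"dx": 0,"dy": 0,"dz": 0,"roll": -5.1,"jaw": 1},
    {"dx": 8,"dy": -28.2,"dz": 0,"roll": 0,"jaw": 1},
    {"dx": 8,"dy": -28.2,"dz": 0,"roll": 0,"jaw": 1},
    {"dx": 8,"dy": -28.2,"dz": 0,"roll": 0,"jaw": 1},
    {"dx": 8,"dy": -28.2,"dz": 0,"roll": 0,"jaw": 1},
    {"dx": 8,"dy": -28.2,"dz": 0,"roll": 0,"jaw": 1},
    {"dx": 8,"dy": -28.2,"dz": 0,"roll": 0,"jaw": 1},
    {"dx": 8,"dy": -28.1,"dz": 0,"roll": 0,"jaw": 1},
    {"dx": 0,"dy": 0,"dz": 0,"roll": 0,"jaw": 1},
  ],
)

```text
time_s: 29.2
ee_pos: [0.4296, 0.1454, 0.1052]
eef_rot: [-3.141, -0.001, 0.254]
force: [1.0, -0.8, -1.9]
grip_width: 0.0156
grip_force: 60.0
```

```bash
python3 -c "
from g import *
go(425.9,141.5,26.3,14.4)
from h import *
o=get_obs();p=o['ee_pos'];a=o['eef_rot'][2];ex=np.array([np.cos(a),np.sin(a)]);ey=np.array([-ex[1],ex[0]])
for n in ('top','side'):
    c=camera(n);W=cloud(c);z=W[...,2];d=W[...,:2]-p[:2];u=d@ex;w=d@ey
    m=(u>.05)&(u<.13)&(abs(w)<.02)&(z>.1)&(z<.14)
    if m.any(): print(n,m.sum(),u[m].max(),np.median(w[m]),np.polyfit(u[m],w[m],1),np.median(z[m]))"
```

```text
t 29.2 p [429.6 145.4 105.2] yaw 14.58 q6 89 w 15.6 F [ 1.  -0.8 -1.9] 
 roll 0.18 dx -4.5 dy 2.9 dz 78.9
top 15 0.09933244229807754 0.0005611845846390219 [-0.0732919   0.00695953] 0.12699501323199539
side 54 0.0987942206185836 0.00022542653221388622 [ 0.01309455 -0.00119577] 0.12505853393044256
```

Call:
send_rows(
  rows=[
    {"dx": 0,"dy": 0,"dz": 20,"roll": 0,"jaw": 1},
    {"dx": 0,"dy": 0,"dz": 15,"roll": 0,"jaw": 1},
    {"dx": 0,"dy": 0,"dz": 0,"roll": 0,"jaw": 1},
    {"dx": 0,"dy": 0,"dz": 0,"roll": 0,"jaw": 1},
    {"dx": 0,"dy": 0,"dz": 0,"roll": 0,"jaw": 1},
  ],
)

```text
time_s: 29.72
ee_pos: [0.4295, 0.141, 0.0708]
eef_rot: [3.142, -0.001, 0.25]
force: [0.2, -0.3, -1.1]
grip_width: 0.0154
grip_force: 60.0
```

```bash
python3 -c "
from g import *
go(425.9,141.5,26.3,14.4)"
```

```text
t 29.72 p [429.5 141.   70.8] yaw 14.35 q6 89 w 15.4 F [ 0.2 -0.3 -1.1] 
 roll -0.05 dx -3.3 dy -1.4 dz 44.5
```

Call:
send_rows(
  rows=[
    {"dx": -3.5,"dy": -1.2,"dz": 0,"roll": 0,"jaw": 1},
    {"dx": 0,"dy": 0,"dz": 10,"roll": 0,"jaw": 1},
    {"dx": 0,"dy": 0,"dz": 12,"roll": 0,"jaw": 1},
    {"dx": 0,"dy": 0,"dz": 12,"roll": 0,"jaw": 1},
    {"dx": 0,"dy": 0,"dz": 7,"roll": 0,"jaw": 1},
    {"dx": 0,"dy": 0,"dz": 3,"roll": 0,"jaw": 1},
    {"dx": 0,"dy": 0,"dz": 0,"roll": 0,"jaw": 1},
    {"dx": 0,"dy": 0,"dz": 0,"roll": 0,"jaw": 1},
  ],
)

```text
time_s: 30.38
ee_pos: [0.4253, 0.1417, 0.0261]
eef_rot: [-3.142, -0.0, 0.251]
force: [-0.3, 0.6, -2.0]
grip_width: 0.0154
grip_force: 60.0
```

```bash
python3 -c "
from g import *
go(425.9,141.5,25.8,14.4)"
```

```text
t 30.38 p [425.3 141.7  26.1] yaw 14.39 q6 89 w 15.4 F [-0.3  0.6 -2. ] 
 roll -0.01 dx 0.5 dy 0.3 dz 0.3
```

Call:
send_rows(
  rows=[
    {"dx": 0,"dy": 0,"dz": 0.5,"roll": 0,"jaw": 1},
    {"dx": 0,"dy": 0,"dz": 0,"roll": 0,"jaw": 0},
    {"dx": 0,"dy": 0,"dz": 0,"roll": 0,"jaw": 0},
    {"dx": 0,"dy": 0,"dz": 0,"roll": 0,"jaw": 0},
    {"dx": 0,"dy": 0,"dz": 0,"roll": 0,"jaw": 0},
    {"dx": 0,"dy": 0,"dz": -20,"roll": 0,"jaw": 0},
    {"dx": 0,"dy": 0,"dz": -30,"roll": 0,"jaw": 0},
    {"dx": 0,"dy": 0,"dz": -30,"roll": 0,"jaw": 0},
    {"dx": 0,"dy": 0,"dz": -30,"roll": 0,"jaw": 0},
    {"dx": 0,"dy": 0,"dz": -30,"roll": 0,"jaw": 0},
    {"dx": 0,"dy": 0,"dz": -15,"roll": 5.2,"jaw": 0},
    {"dx": 0,"dy": 0,"dz": 0,"roll": 5.1,"jaw": 0},
  ],
)

```text
time_s: 31.38
ee_pos: [0.4264, 0.142, 0.184]
eef_rot: [-3.141, -0.006, 0.068]
force: [0.4, -0.9, -0.1]
grip_width: 0.0471
grip_force: 0.0
```

```bash
python3 -c "
from g import *
go(684.9,29,45,4.1)
from h import *
c=camera('side');W=cloud(c);H=hsv(c);h,s,v=H[...,0],H[...,1],H[...,2];z=W[...,2];x,y=W[...,0],W[...,1]
C=(x>.33)&(x<.56)&(y>.09)&(y<.22);bl=C&(h>100)&(h<130)&(s>100)&(z>.03);box(W,bl,'punch')
T=(z<.03)&(x>.6)&(h<15)&(s>180)&(v>50)&(y<.2)&(y>-.15);box(W,T,'tray');
T=(z>.062)&(x>.6)&(h<15)&(s>180)&(v>50)&(y<.2)&(y>-.15);box(W,T,'plate')
c=camera('top');W=cloud(c);z=W[...,2];x,y=W[...,0],W[...,1]
v=hsv(c)[...,2];box(W,(z<.012)&(x>.42)&(x<.62)&(y>.15)&(y<.43)&(v<42),'mat')"
```

```text
t 31.38 p [426.4 142.  184. ] yaw 3.87 q6 100 w 47.1 F [ 0.4 -0.9 -0.1] 
 roll -0.23 dx 249.7 dy 131.2 dz 139.0
punch 201 c [420.8 156.3] size [86.  40.7] ang 13.4 mean [422.6 146.9  57. ] z [40.1 49.7 54.7]
tray 1152 c [684.3  29.2] size [ 99.6 218.2] ang 3.9 mean [684.6  48.7   7.4] z [ 1.3  5.9 18.9]
plate 85 c [682.8  29.2] size [55.7 16.7] ang 5.3 mean [681.3  31.4  68.1] z [62.7 68.5 73.1]
mat 1175 c [515.5 292.8] size [119.5 228.6] ang 7.6 mean [527.5 306.7   5.2] z [1.6 5.2 8.8]
```

Call:
send_rows(
  rows=[
    {"dx": 31.2,"dy": 16.4,"dz": 0,"roll": 0,"jaw": 0},
    {"dx": 31.2,"dy": 16.4,"dz": 0,"roll": 0,"jaw": 0},
    {"dx": 31.2,"dy": 16.4,"dz": 0,"roll": 0,"jaw": 0},
    {"dx": 31.2,"dy": 16.4,"dz": 0,"roll": 0,"jaw": 0},
    {"dx": 31.2,"dy": 16.4,"dz": 0,"roll": 0,"jaw": 0},
    {"dx": 31.2,"dy": 16.4,"dz": 0,"roll": 0,"jaw": 0},
    {"dx": 31.2,"dy": 16.4,"dz": 0,"roll": 0,"jaw": 0},
    {"dx": 31.2,"dy": 16.4,"dz": 0,"roll": 0,"jaw": 0},
    {"dx": 0,"dy": 0,"dz": 0,"roll": 0,"jaw": 0},
    {"dx": 0,"dy": 0,"dz": 0,"roll": 0,"jaw": 0},
    {"dx": 0,"dy": 0,"dz": 0,"roll": 0,"jaw": 0},
  ],
)

```text
time_s: 32.4
ee_pos: [0.6828, 0.0288, 0.1793]
eef_rot: [-3.141, 0.002, 0.073]
force: [0.2, 0.1, 0.5]
grip_width: 0.0472
grip_force: 0.0
```

```bash
python3 -c "
from g import *
go(684.9,29,45,4.1)
from h import *
c=camera('side');W=cloud(c);H=hsv(c);h,s,v=H[...,0],H[...,1],H[...,2];z=W[...,2];x,y=W[...,0],W[...,1]
C=(x>.33)&(x<.56)&(y>.09)&(y<.22);bl=C&(h>100)&(h<130)&(s>100)&(z>.03)&(z<.06);box(W,bl,'punch')
T=(z<.03)&(x>.6)&(h<15)&(s>180)&(v>50)&(y<.2)&(y>-.15);box(W,T,'tray')"
```

```text
t 32.4 p [682.8  28.8 179.3] yaw 4.2 q6 85 w 47.2 F [0.2 0.1 0.5] 
 roll 0.1 dx 2.1 dy -0.1 dz 134.3
punch 196 c [423.7 144.9] size [85.8 16.8] ang 16.6 mean [423.4 146.3  48.8] z [41.1 49.7 54.2]
tray 952 c [684.5  30.4] size [100.6 215.8] ang 3.4 mean [684.2  44.9   7.9] z [ 1.5  6.  21.1]
```

Call:
send_rows(
  rows=[
    {"dx": 2,"dy": 0,"dz": 27,"roll": 0,"jaw": 0},
    {"dx": 0,"dy": 0,"dz": 28,"roll": 0,"jaw": 0},
    {"dx": 0,"dy": 0,"dz": 28,"roll": 0,"jaw": 0},
    {"dx": 0,"dy": 0,"dz": 28,"roll": 0,"jaw": 0},
    {"dx": 0,"dy": 0,"dz": 27,"roll": 0,"jaw": 0},
    {"dx": 0,"dy": 0,"dz": 0,"roll": 0,"jaw": 0},
    {"dx": 0,"dy": 0,"dz": 0,"roll": 0,"jaw": 1},
    {"dx": 0,"dy": 0,"dz": 0,"roll": 0,"jaw": 1},
    {"dx": 0,"dy": 0,"dz": 0,"roll": 0,"jaw": 1},
    {"dx": 0,"dy": 0,"dz": 0,"roll": 0,"jaw": 1},
    {"dx": 0,"dy": 0,"dz": 0,"roll": 0,"jaw": 1},
    {"dx": 0,"dy": 0,"dz": 0,"roll": 0,"jaw": 1},
  ],
  force=60,
)

```text
time_s: 33.45
ee_pos: [0.6858, 0.0288, 0.0434]
eef_rot: [3.142, -0.001, 0.071]
force: [-0.9, 1.3, 6.8]
grip_width: 0.0115
grip_force: 60.0
```

Call:
send_rows(
  rows=[
    {"dx": 0,"dy": 0,"dz": 0,"roll": 0,"jaw": 1},
    {"dx": 0,"dy": 0,"dz": 0,"roll": 0,"jaw": 1},
    {"dx": 0,"dy": 0,"dz": -5,"roll": 0,"jaw": 1},
    {"dx": 0,"dy": 0,"dz": -10,"roll": 0,"jaw": 1},
    {"dx": 0,"dy": 0,"dz": -20,"roll": 0,"jaw": 1},
    {"dx": 0,"dy": 0,"dz": -20,"roll": 0,"jaw": 1},
    {"dx": 0,"dy": 0,"dz": -20,"roll": 0,"jaw": 1},
    {"dx": 0,"dy": 0,"dz": -20,"roll": 0,"jaw": 1},
    {"dx": 0,"dy": 0,"dz": -20,"roll": 0,"jaw": 1},
    {"dx": 0,"dy": 0,"dz": -15,"roll": 0,"jaw": 1},
    {"dx": 0,"dy": 0,"dz": 0,"roll": 0,"jaw": 1},
    {"dx": 0,"dy": 0,"dz": 0,"roll": 0,"jaw": 1},
  ],
)

```text
time_s: 34.45
ee_pos: [0.6855, 0.0287, 0.1728]
eef_rot: [3.142, -0.001, 0.071]
force: [0.3, 0.3, -5.1]
grip_width: 0.0119
grip_force: 60.0
```

```bash
python3 -c "
from g import *
go(515.5,292.8,171,4.1)
from h import *
c=camera('side');W=cloud(c);H=hsv(c);h,s,v=H[...,0],H[...,1],H[...,2];z=W[...,2];x,y=W[...,0],W[...,1]
T=(z>.1)&(z<.155)&(x>.6)&(h<15)&(s>180)&(v>50)&(y<.2)&(y>-.15);box(W,T,'tray');g=W[T&(z<.142)];print(np.linalg.lstsq(np.c_[g[:,:2],np.ones(len(g))],g[:,2],rcond=None)[0])"
```

```text
t 34.45 p [685.5  28.7 172.8] yaw 4.09 q6 85 w 11.9 F [ 0.3  0.3 -5.1] 
 roll -0.01 dx -150.7 dy -275.5 dz 1.8
tray 990 c [684.5  29.9] size [100.2 214.8] ang 3.8 mean [676.4  51.5 137.8] z [131.3 136.  148.5]
[ 0.00170101 -0.00091692  0.13414669]
```

Call:
send_rows(
  rows=[
    {"dx": -5.8,"dy": -10.6,"dz": 0,"roll": 0,"jaw": 1},
    {"dx": -11.6,"dy": -21.2,"dz": 0,"roll": 0,"jaw": 1},
    {"dx": -11.6,"dy": -21.2,"dz": 0,"roll": 0,"jaw": 1},
    {"dx": -11.6,"dy": -21.2,"dz": 0,"roll": 0,"jaw": 1},
    {"dx": -11.6,"dy": -21.2,"dz": 0,"roll": 0,"jaw": 1},
    {"dx": -11.6,"dy": -21.2,"dz": 0,"roll": 0,"jaw": 1},
    {"dx": -11.6,"dy": -21.2,"dz": 0,"roll": 0,"jaw": 1},
    {"dx": -11.6,"dy": -21.2,"dz": 0,"roll": 0,"jaw": 1},
    {"dx": -11.6,"dy": -21.2,"dz": 0,"roll": 0,"jaw": 1},
    {"dx": -11.6,"dy": -21.2,"dz": 0,"roll": 0,"jaw": 1},
    {"dx": -11.6,"dy": -21.2,"dz": 0,"roll": 0,"jaw": 1},
    {"dx": -11.6,"dy": -21.2,"dz": 0,"roll": 0,"jaw": 1},
  ],
)

```text
time_s: 35.5
ee_pos: [0.5332, 0.2636, 0.1712]
eef_rot: [3.141, 0.002, 0.072]
force: [0.6, -0.2, -4.6]
grip_width: 0.0118
grip_force: 60.0
```

Call:
send_rows(
  rows=[
    {"dx": -11.6,"dy": -21.2,"dz": 0,"roll": 0,"jaw": 1},
    {"dx": -5.8,"dy": -10.6,"dz": 0,"roll": 0,"jaw": 1},
    {"dx": 0,"dy": 0,"dz": 0,"roll": -1.8,"jaw": 1},
    {"dx": 0,"dy": 0,"dz": 0,"roll": -1.7,"jaw": 1},
    {"dx": 0,"dy": 0,"dz": 0,"roll": 0,"jaw": 1},
    {"dx": 0,"dy": 0,"dz": 0,"roll": 0,"jaw": 1},
  ],
)

```text
time_s: 36.0
ee_pos: [0.515, 0.2927, 0.1718]
eef_rot: [3.141, 0.001, 0.132]
force: [-0.2, 0.0, -3.5]
grip_width: 0.0116
grip_force: 60.0
```

```bash
python3 -c "
from g import *
go(515.5,292.8,49,7.6)"
```

```text
t 36.0 p [515.  292.7 171.8] yaw 7.54 q6 109 w 11.6 F [-0.2  0.  -3.5] 
 roll -0.06 dx 0.5 dy 0.0 dz 122.8
```

Call:
send_rows(
  rows=[
    {"dx": 0,"dy": 0,"dz": 12,"roll": 0,"jaw": 1},
    {"dx": 0,"dy": 0,"dz": 20,"roll": 0,"jaw": 1},
    {"dx": 0,"dy": 0,"dz": 20,"roll": 0,"jaw": 1},
    {"dx": 0,"dy": 0,"dz": 20,"roll": 0,"jaw": 1},
    {"dx": 0,"dy": 0,"dz": 20,"roll": 0,"jaw": 1},
    {"dx": 0,"dy": 0,"dz": 15,"roll": 0,"jaw": 1},
    {"dx": 0,"dy": 0,"dz": 8,"roll": 0,"jaw": 1},
    {"dx": 0,"dy": 0,"dz": 4,"roll": 0,"jaw": 1},
    {"dx": 0,"dy": 0,"dz": 2,"roll": 0,"jaw": 1},
    {"dx": 0,"dy": 0,"dz": 1,"roll": 0,"jaw": 1},
    {"dx": 0,"dy": 0,"dz": 0,"roll": 0,"jaw": 1},
  ],
)

```text
time_s: 36.92
ee_pos: [0.5157, 0.293, 0.051]
eef_rot: [-3.141, -0.001, 0.132]
force: [0.1, -0.4, -4.0]
grip_width: 0.0116
grip_force: 60.0
```

Call:
send_rows(
  rows=[
    {"dx": 0,"dy": 0,"dz": 1.5,"roll": 0,"jaw": 1},
    {"dx": 0,"dy": 0,"dz": 0,"roll": 0,"jaw": 1},
  ],
)

```text
time_s: 37.08
ee_pos: [0.5155, 0.2929, 0.0493]
eef_rot: [-3.141, -0.001, 0.132]
force: [-0.2, 0.9, -3.8]
grip_width: 0.0116
grip_force: 60.0
```

Call:
send_rows(
  rows=[
    {"dx": 0,"dy": 0,"dz": 1,"roll": 0,"jaw": 1},
    {"dx": 0,"dy": 0,"dz": 1,"roll": 0,"jaw": 1},
    {"dx": 0,"dy": 0,"dz": 0,"roll": 0,"jaw": 1},
  ],
)

```text
time_s: 37.33
ee_pos: [0.5155, 0.2929, 0.0474]
eef_rot: [-3.141, -0.0, 0.132]
force: [-1.7, -0.8, 0.5]
grip_width: 0.0119
grip_force: 60.0
```

Call:
send_rows(
  rows=[
    {"dx": 0,"dy": 0,"dz": 0.5,"roll": 0,"jaw": 1},
    {"dx": 0,"dy": 0,"dz": 0,"roll": 0,"jaw": 1},
  ],
)

```text
time_s: 37.5
ee_pos: [0.5155, 0.2929, 0.0473]
eef_rot: [-3.141, -0.001, 0.133]
force: [-5.0, -3.1, 6.9]
grip_width: 0.0113
grip_force: 60.0
```

Landed on the mat. Releasing, lifting and moving aside for a final look.

Call:
send_rows(
  rows=[
    {"dx": 0,"dy": 0,"dz": 0,"roll": 0,"jaw": 0},
    {"dx": 0,"dy": 0,"dz": 0,"roll": 0,"jaw": 0},
    {"dx": 0,"dy": 0,"dz": 0,"roll": 0,"jaw": 0},
    {"dx": 0,"dy": 0,"dz": 0,"roll": 0,"jaw": 0},
    {"dx": 0,"dy": 0,"dz": -20,"roll": 0,"jaw": 0},
    {"dx": 0,"dy": 0,"dz": -30,"roll": 0,"jaw": 0},
    {"dx": 0,"dy": 0,"dz": -30,"roll": 0,"jaw": 0},
    {"dx": 0,"dy": 0,"dz": -30,"roll": 0,"jaw": 0},
    {"dx": 0,"dy": 0,"dz": -30,"roll": 0,"jaw": 0},
    {"dx": 0,"dy": 0,"dz": -20,"roll": 0,"jaw": 0},
  ],
)

```text
time_s: 38.33
ee_pos: [0.5158, 0.2931, 0.2096]
eef_rot: [-3.141, -0.003, 0.132]
force: [0.3, 0.5, 0.3]
grip_width: 0.0475
grip_force: 0.0
```

Call:
send_rows(
  rows=[
    {"dx": 0,"dy": 30,"dz": 0,"roll": 0,"jaw": 0},
    {"dx": 0,"dy": 35,"dz": 0,"roll": 0,"jaw": 0},
    {"dx": 0,"dy": 35,"dz": 0,"roll": 0,"jaw": 0},
    {"dx": 0,"dy": 35,"dz": 0,"roll": 0,"jaw": 0},
    {"dx": 0,"dy": 35,"dz": 0,"roll": 0,"jaw": 0},
    {"dx": 0,"dy": 35,"dz": 0,"roll": 0,"jaw": 0},
    {"dx": 0,"dy": 35,"dz": 0,"roll": 0,"jaw": 0},
    {"dx": 0,"dy": 35,"dz": 0,"roll": 0,"jaw": 0},
    {"dx": 0,"dy": 35,"dz": 0,"roll": 0,"jaw": 0},
    {"dx": 0,"dy": 35,"dz": 0,"roll": 0,"jaw": 0},
    {"dx": 0,"dy": 0,"dz": 0,"roll": 0,"jaw": 0},
    {"dx": 0,"dy": 0,"dz": 0,"roll": 0,"jaw": 0},
  ],
)

```text
time_s: 39.33
ee_pos: [0.561, -0.0505, 0.2062]
eef_rot: [-3.141, 0.0, 0.13]
force: [-0.4, 0.8, -0.4]
grip_width: 0.0475
grip_force: 0.0
```

```bash
python3 -c "
from station import *
from h import *
c=camera('top');W=cloud(c);H=hsv(c);h,s,v=H[...,0],H[...,1],H[...,2];z=W[...,2];x,y=W[...,0],W[...,1]
T=roi(150,200,310,350);org=T&(h<15)&(s>180)&(v>60);box(W,org&(z<.03),'tray')
C=roi(280,275,335,365);blue=C&(h>100)&(h<130)&(s>100);box(W,blue,'punch')
A=roi(480,240,600,345);box(W,A&(z>.08)&(h>18)&(h<35)&(s>100),'post');box(W,A&((h<6)|(h>172))&(s>150)&(z>.09),'handle')
cv2.imwrite('pics/end.png',cv2.convertScaleAbs(cv2.resize(c['frame'][:,:,::-1],(768,576)),alpha=1.3))"
```

```text
tray 1747 c [517.2 298.2] size [106.8 219.7] ang 7.4 mean [515.6 296.5  10.9] z [ 5.4  9.7 20.4]
punch 66 c [436.9 146.3] size [56.8 10.4] ang 13.5 mean [436.8 146.4  51.9] z [49.3 51.9 54.4]
post 28 c [ 540.  -358.2] size [ 12.  173.2] ang 13.8 mean [ 556.8 -427.9   92.2] z [81.2 93.6 97.9]
handle 77 c [ 504.2 -306.8] size [64.3 13.9] ang 83.6 mean [ 504.2 -299.9  101.7] z [ 97.5 101.7 105.5]
```

View pics/end.png

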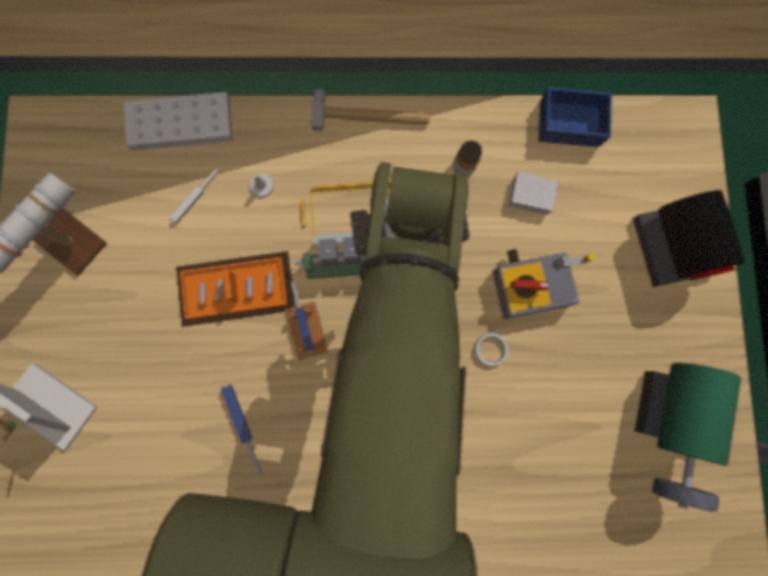

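The tray stands on its mat at (235,288) with all four pins, the punch lies in its cradle at (305,330), the handle is at off and the hasp is out. Nothing else has moved.

```bash
python3 -c "
from station import *
print(hand_in())"
```

```text
the job is handed in; nothing more can be done
None
```

I handed the job in at about 40 s of the 210 s limit; the hand-in gave no verdict. In the last picture the handle is at off, the hasp is out, all four pins are in the tray on its mat, and the punch is back in its cradle, with nothing else seen to have moved.

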